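# Check compact lids with the cuticle pusher, then click the drawer in

### The arm

A 6-joint arm with a two-finger parallel gripper is mounted at the origin on the work surface. World frame = base frame: x ahead of the robot, y to its left, z up, the work surface at z = 0. Lengths are in m, angles in degrees, forces in N, time in s.
With the tool pointing down it reaches from about 0.325 to 0.925 m from the base axis. Payload 3.1 kg.
Tool frame: the origin (TCP) lies midway between the tips of the shut fingers; the grasp point (between the pads) lies 19 mm behind it; z points along the fingers, x is the direction in which the jaws open and shut, and the axes are right-handed (so a half turn about z gives the same grasp; the last joint's range is limited). The gripper opens to 85 mm and grips with 20 to 120 N. Pads are 22 mm wide; open, the fingers measure 114 mm over their backs; the gripper's body (76 mm by 85 mm) begins 54 mm behind the grasp point. The pads swing forward as they close: fully open they stand 13 mm farther back than shut.
Start: joints at [65.363, 12.427, 92.441, -0, 75.132, -6.429], TCP at [0.195, 0.594, 0.231] pointing down, gripper open.
Joint ranges: [-157.48, 157.48], [-44.54, 120.13], [17.64, 146.25], [-64.5, 244.5], [7.68, 150.69], [-147.95, 147.95]. Speed limits (degrees/s): [159.86, 159.86, 180, 180, 180, 180].

### API

Orientations are given as a 3x3 rotation matrix whose columns are the frame's x, y, z axes.
In Python, from bench import monitor, eyes, env gives the robot as it stands.
- The arm moves only by the tool jog_arm, never from a script. Its argument "rows" is a list that holds one entry, the list of rows, each a list of 7 numbers: the shift along the world's x, y, z in m, then the turn, a rotation vector about the world's x, y, z in degrees, then the closure, from -1 (fully open) to 1 (shut). In form: [[[tx, ty, tz, ax, ay, az, hand], ...]]. A call has 1 to 20 rows; each row shifts and turns the commanded pose from where the row before left it; what a row does not reach is not made up. A row lasts 1/12 s, in which the tool goes at most 41.7 mm and 7.16 degrees, less where a joint would pass 70% of its speed; a pose out of reach is approached as far as the arm can. A call is refused whole if a number of a shift passes 0.0417 or a number of a turn 7.16, either way. A call with a gripper value outside its range is refused whole. The fingers move at their own pace and stop on an object; "squeeze" is the grip in N (left out, the last holds). Time passes only in rows, so rows that do not move let the fingers close. It gives the time, the measured TCP pose, the force and the opening at its end, in the units of the state.
- monitor.get_state(): the state, without advancing time (a new reading comes with each control period).
- eyes.get_image(name): name is "scene" or "top" or "wrist"; returns a dict with "img" (400x640x3 uint8, red, green, blue), "depth" (400x640 float32, m along the optical axis (not along the pixel's ray), 0 where there is no reading), "intrinsics" (3x3 intrinsics, pixels), "pose" (4x4, takes a point from camera to world coordinates). Camera axes: x right, y down, z forward; pixel columns grow to the right and rows downward; lengths in m; the calibration is good to about 2 mm. A picture is of the moment at which its call begins.
- env.close_job(): hands the job in, once; it reports no verdict.
The state is a dict: "time_s": time; "joint_pos": joint angles; "joint_vel": joint speeds; "joint_torque": joint torques, N m; "tool_pos": TCP position; "tool_rot": TCP orientation; "wrist_force": force on the tool from outside, world axes, zero at the start; "wrist_torque": the same for the moment, N m; "width": finger opening in m.
Only numpy, scipy, OpenCV 4.12 (cv2) and the standard library are available. Lean on these libraries where they do the work, as an engineer would, in place of code of your own. Each camera call takes 0.05 s, during which the arm holds its last target. There are 200 camera calls.

### The job

A half-caught compact lid looks much like a shut one and lets the powder dry out, so go along the compacts in the open slim drawer from left to right and try the pusher's flat blade in the front seam of each: at a shut lid it jams, under a half-caught one it slides in a good centimetre. Next press each lid that let the blade in until it snaps shut, then go along the whole row once more, left to right, to prove that the blade now jams at every one. Finish with the pusher lying flat on its wooden tray and, with every lid shut, the drawer pushed in to its next click stop, not all the way, the compacts still in their wells, the hairbrush and face roller left where they are.

Things in the scene. Friction and masses are not known exactly. Their poses are not given: they have to be found in the camera images.
- pusher: Stainless cuticle pusher, the feeler: 137 mm long, 45 g, lying flat. x runs along it towards the blade, z up. Origin: underside of the handle, near the balance point. Handle: square bar 9 x 9 mm from x = -45 to +33 mm (behind it a 6 mm square tail to x = -65 mm). Blade: flat, 10 mm wide (y), 2 mm thick (z), from x = +32 to +72 mm, its mid-plane 4.5 mm above the origin (mid-height of the handle).
- pusher_tip (a point): Middle of the front edge of the pusher's blade; axes as the pusher's.
- tray: Flat wooden tray without a rim, 210 (x) x 140 (y) mm, 10 mm thick, fixed to the counter to the right of the drawer. Origin: centre of its underside, on the counter; z up. The pusher lies on it at the start and goes back there.
- drawer (a joint): Travel of the slim drawer under the ledge, m. 0 = fully out, as at the start; grows as it is pushed in, away from the robot. Its runners have spring click stops at 0, 0.100 and 0.200 (shut). Springs resist with up to about 8 N as far as halfway between stops, then draw the drawer on to the next stop; let go, it halts within 3 mm of a stop.
- drawer_front (a point): Middle of the top edge of the drawer's front panel, on its outer (robot-side) face; moves with the drawer. x axis: along the travel, inwards; y: along the front, to the left; z up. The panel is 368 mm wide, 12 mm thick and stands 2 to 38 mm above the counter; a lip 140 mm wide, 3 mm thick, 8 mm proud, runs along the middle of its top edge. Behind it: an empty compartment, then four wells (see ledge).
- ledge: Raised stone ledge over the drawer, fixed: a slab 430 mm wide and 270 mm deep, underside 75 mm and top 95 mm above the counter. Origin: middle of its front edge, at counter level; x points inwards, along the drawer's travel, z up. Drawer out, its front face is at x = -200 mm, an empty compartment (floor 10 mm up) reaches to x = -83 mm, four wells (71 mm square, floor 28, rims 37 mm up) are centred at x = -45, y = 123, 41, -41, -123 mm.
- compact_1: Square pink compact, 68 x 68 mm, 26 mm high, 160 g, in well 1 from the left; may be absent. Origin: centre of its underside; front faces -x (the robot), hinge at +x, z up. Base 16 mm high, lid 9 mm thick. Shut, the lid spans 17 to 26 mm above the origin: the front seam is 1 mm, a 2 mm blade jams. Half-caught, it stands 0.11 rad open: at the front edge (x = -34 mm) the gap spans 16 to 24 mm, narrowing to the hinge.
- compact_2: Square pink compact, 68 x 68 mm, 26 mm high, 160 g, in well 2 from the left; may be absent. Origin: centre of its underside; front faces -x (the robot), hinge at +x, z up. Base 16 mm high, lid 9 mm thick. Shut, the lid spans 17 to 26 mm above the origin: the front seam is 1 mm, a 2 mm blade jams. Half-caught, it stands 0.11 rad open: at the front edge (x = -34 mm) the gap spans 16 to 24 mm, narrowing to the hinge.
- compact_3: Square pink compact, 68 x 68 mm, 26 mm high, 160 g, in well 3 from the left; may be absent. Origin: centre of its underside; front faces -x (the robot), hinge at +x, z up. Base 16 mm high, lid 9 mm thick. Shut, the lid spans 17 to 26 mm above the origin: the front seam is 1 mm, a 2 mm blade jams. Half-caught, it stands 0.11 rad open: at the front edge (x = -34 mm) the gap spans 16 to 24 mm, narrowing to the hinge.
- compact_4: Square pink compact, 68 x 68 mm, 26 mm high, 160 g, in well 4 from the left; may be absent. Origin: centre of its underside; front faces -x (the robot), hinge at +x, z up. Base 16 mm high, lid 9 mm thick. Shut, the lid spans 17 to 26 mm above the origin: the front seam is 1 mm, a 2 mm blade jams. Half-caught, it stands 0.11 rad open: at the front edge (x = -34 mm) the gap spans 16 to 24 mm, narrowing to the hinge.
- compact_1_lid (a joint): Opening angle of the lid of compact 1, rad: 0 = shut and latched, about 0.11 = half-caught, sprung ajar. Pressed down at the front part of the lid with about 5 N it snaps shut and stays; it stays in whichever of the two states it is. Grows as the lid opens.
- compact_2_lid (a joint): Opening angle of the lid of compact 2, rad: 0 = shut and latched, about 0.11 = half-caught, sprung ajar. Pressed down at the front part of the lid with about 5 N it snaps shut and stays; it stays in whichever of the two states it is. Grows as the lid opens.
- compact_3_lid (a joint): Opening angle of the lid of compact 3, rad: 0 = shut and latched, about 0.11 = half-caught, sprung ajar. Pressed down at the front part of the lid with about 5 N it snaps shut and stays; it stays in whichever of the two states it is. Grows as the lid opens.
- compact_4_lid (a joint): Opening angle of the lid of compact 4, rad: 0 = shut and latched, about 0.11 = half-caught, sprung ajar. Pressed down at the front part of the lid with about 5 N it snaps shut and stays; it stays in whichever of the two states it is. Grows as the lid opens.
- compact_1_lid_edge (a point): Middle of the front edge of the lid of compact 1, at mid-thickness (21.5 mm above the compact's underside when shut).
- compact_2_lid_edge (a point): Middle of the front edge of the lid of compact 2, at mid-thickness (21.5 mm above the compact's underside when shut).
- compact_3_lid_edge (a point): Middle of the front edge of the lid of compact 3, at mid-thickness (21.5 mm above the compact's underside when shut).
- compact_4_lid_edge (a point): Middle of the front edge of the lid of compact 4, at mid-thickness (21.5 mm above the compact's underside when shut).
- hairbrush: Wooden hairbrush, 230 x 65 mm, 31 mm high, lying on the counter to the left of the drawer. Bystander. Origin: underside, between head and handle.
- roller: Silicone face roller, 145 mm long, 65 mm wide, 32 mm high, lying on the ledge. Bystander. Origin: underside, near its middle.
There are look-alikes about, which are no part of the job. Leave any green or red look-alike of the compact_2 alone.

How it is judged:
By the outcome, as a careful person would: the job done as asked, in the order asked, and still so for the second after the job is handed in, with the robot touching nothing.
Of compact_1, compact_2, compact_3, compact_4 only 2 to 4 are there at a start; the rules pass over those that are not, and their reading is None.
At some moment in a run one of pusher may be knocked a few centimetres aside while the robot is not near it.
Once in a run the grip may slacken for a moment while it holds something.
It also fails if it takes over 210 s, if anything falls off the work surface, if the arm or the gripper's body presses on something with over 40 N, if the wrist force passes 120 N, or if a joint passes its speed limit or range.

## Working session

There is one attempt and no reset: what is moved stays moved. The work goes in short steps, Python scripts to look and compute and a tool call to move; the robot and the scene stay as the last step left them, time stands still between calls to the robot, and variables do not carry over. Pictures are saved under pics/ and viewed, about 12 in all and at most 16, crops included, and the job is handed in when it is done.

Besides the shell and the picture viewer there is one more tool, called after "Emit:" as name(argument=value, ...) on one line, values as JSON. jog_arm: Moves the arm, as the interface text tells. Its arguments: {"type":"object","properties":{"rows":{"type":"array"},"squeeze":{"type":"number"}},"required":["rows"]}

```bash
mkdir -p pics; ls; cat > h.py <<'E'
import numpy as np,cv2
from bench import monitor,eyes,env
np.set_printoptions(precision=4,suppress=True)
def snap(n,f=None):
    d=eyes.get_image(n)
    if f: cv2.imwrite('pics/'+f,d['img'][:,:,::-1])
    return d
def world(d):
    K=d['intrinsics'];v,u=np.mgrid[0:400,0:640];z=d['depth']
    p=np.stack([(u-K[0,2])/K[0,0]*z,(v-K[1,2])/K[1,1]*z,z],-1)
    return p@d['pose'][:3,:3].T+d['pose'][:3,3]
E
python3 - <<'E'
from h import *
for n in ('top','scene'):
    d=snap(n,n+'0.png');np.savez(n+'0.npz',**d);print(n,d['pose'],d['intrinsics'])
s=monitor.get_state();print(s)
E
```

```text
pics
top [[-0.003  -0.994   0.1095  0.3884]
 [-1.      0.0029 -0.0009  0.0222]
 [ 0.0006 -0.1095 -0.994   1.6083]
 [ 0.      0.      0.      1.    ]] [[488.9099   0.     311.3765]
 [  0.     488.9099 192.5737]
 [  0.       0.       1.    ]]
scene [[ 0.8418  0.315  -0.4382  1.0329]
 [ 0.5396 -0.4773  0.6935 -0.7766]
 [ 0.0093 -0.8203 -0.5718  0.7091]
 [ 0.      0.      0.      1.    ]] [[438.7116   0.     314.0469]
 [  0.     438.7116 201.1515]
 [  0.       0.       1.    ]]
{'time_s': 0.1, 'joint_pos': array([65.3623, 12.4741, 92.5196,  0.0001, 75.1326, -6.4297]), 'joint_vel': array([-0.0524, -0.0934, -0.1401, -0.0065,  0.0269, -0.0458]), 'joint_torque': array([ -0.    , -39.8074, -30.4971,  -0.0002,   0.0042,  -0.    ]), 'tool_pos': array([0.195 , 0.593 , 0.2301]), 'tool_rot': array([[ 0.3125,  0.9499, -0.0009],
       [ 0.9499, -0.3125, -0.002 ],
       [-0.0022, -0.0002, -1.    ]]), 'wrist_force': array([ 0.0107,  1.3071, -0.1671]), 'wrist_torque': array([-0.0207,  0.0042,  0.061 ]), 'width': 0.08520792186904488}
```

View pics/top0.png

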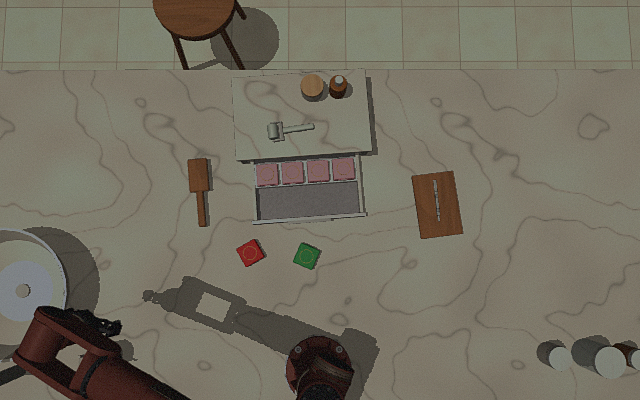

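View pics/scene0.png

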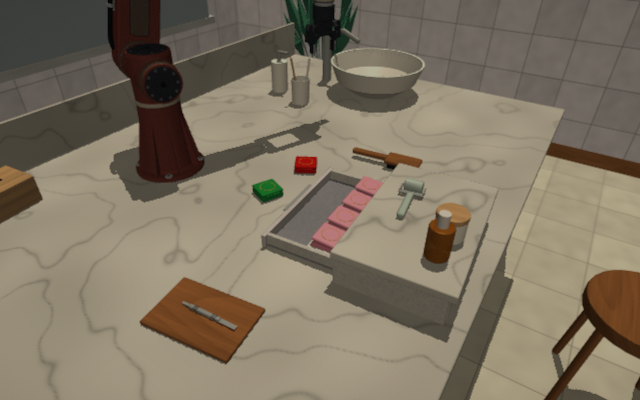

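The top view shows four pink compacts (267–343, ~170), the tray with the pusher (437,203), and red and green decoys in front of the drawer. Next I'll measure them.

```bash
cat >> h.py <<'E'
def ray(d,uv,z):
    K=d['intrinsics'];uv=np.atleast_2d(uv).astype(float)
    r=np.c_[(uv[:,0]-K[0,2])/K[0,0],(uv[:,1]-K[1,2])/K[1,1],np.ones(len(uv))]@d['pose'][:3,:3].T
    o=d['pose'][:3,3];return o+r*((z-o[2])/r[:,2])[:,None]
def blobs(m,amin):
    n,l,s,c=cv2.connectedComponentsWithStats(m.astype(np.uint8))
    return [(l==i) for i in range(1,n) if s[i,4]>=amin]
def rect(P): # min-area rect of xy points (mm)
    return cv2.minAreaRect((P[:,:2]*1000).astype(np.float32))
E
python3 - <<'E'
from h import *
d=dict(np.load('top0.npz'));W=world(d);im=d['img'];hsv=cv2.cvtColor(im,cv2.COLOR_RGB2HSV)
led=(abs(W[...,2]-.095)<.006)&(W[...,0]>.5)
led=max(blobs(led,500),key=np.sum);r=rect(W[led]);print('ledge',r,cv2.boxPoints(r).tolist(),np.median(W[led][:,2]))
H,S,V=[hsv[...,i].astype(int) for i in range(3)]
pink=((H>165)|(H<6))&(S>50)&(V>120)&(abs(W[...,1])<.4)&(W[...,0]>.6)
for b in blobs(pink,60):
    v,u=np.nonzero(b);p=ray(d,np.c_[u,v],.054);print('pink',b.sum(),u.mean(),v.mean(),rect(p),np.median(W[b][:,2]))
print('tray hsv',hsv[225,430],'pusher',hsv[200,436],'red',hsv[252,250],'pink',hsv[172,292])
sub=(slice(160,250),slice(400,475))
wood=(S>70)&(H<20);m=np.zeros_like(wood);m[sub]=wood[sub]
b=max(blobs(m,200),key=np.sum);v,u=np.nonzero(b);r=rect(ray(d,np.c_[u,v],.01));print('tray',r,np.median(W[b][:,2]))
hull=np.zeros(m.shape,np.uint8);cv2.fillConvexPoly(hull,cv2.convexHull(np.c_[u,v].astype(np.int32)),1)
hull=cv2.erode(hull,np.ones((5,5)))
pm=(hull>0)&(S<70)
b=max(blobs(pm,20),key=np.sum);v,u=np.nonzero(b);print('pusher',rect(ray(d,np.c_[u,v],.018)),len(u))
for r0 in range(v.min(),v.max()+1):print(r0,(v==r0).sum(),end='; ')
# front panel
fp=(abs(W[...,2]-.038)<.006)&(W[...,0]>.5)&(W[...,0]<.62)
for b in blobs(fp,40): print('panel',rect(W[b]),b.sum())
for n,c in(('top',im[155:250,405:470]),('sc',np.load('scene0.npz')['img'][150:340,140:400])):
    cv2.imwrite(f'pics/c_{n}.png',cv2.resize(c[:,:,::-1],None,fx=6 if n=='top' else 3,fy=6 if n=='top' else 3,interpolation=cv2.INTER_CUBIC))
E
```

```text
ledge ((807.2642822265625, 53.46189880371094), (272.0543212890625, 429.991455078125), 4.059033393859863) [[656.3599853515625, 258.2897644042969], [686.796630859375, -170.62313842773438], [958.1685791015625, -151.365966796875], [927.73193359375, 277.54693603515625]] 0.09438342604305572
pink 349 342.7822349570201 168.37249283667623 ((636.97607421875, -80.69911193847656), (66.67974090576172, 65.3982162475586), 3.906867265701294) 0.05735262439025579
pink 332 317.8042168674699 169.92168674698794 ((632.6461791992188, 0.5714950561523438), (62.910911560058594, 64.50569152832031), 3.6506996154785156) 0.057068110698766605
pink 300 291.99333333333334 170.66333333333333 ((629.5570678710938, 82.87503051757812), (64.39151000976562, 58.54867935180664), 89.94996643066406) 0.05669371333526041
pink 267 266.7415730337079 171.7003745318352 ((625.0613403320312, 164.67556762695312), (54.09596252441406, 64.60533905029297), 4.316045761108398) 0.05594143589582279
tray hsv [ 12 158  95] pusher [ 30  24 117] red [179 181 127] pink [177  61 129]
tray ((524.9461669921875, -389.9707946777344), (209.4525146484375, 140.3297119140625), 7.243301868438721) 0.009188138163158333
pusher ((538.36279296875, -387.7119140625), (132.11228942871094, 9.887845993041992), 4.309085369110107) 114
180 3; 181 2; 182 3; 183 3; 184 3; 185 3; 186 3; 187 3; 188 3; 189 3; 190 3; 191 3; 192 3; 193 3; 194 3; 195 3; 196 3; 197 3; 198 3; 199 3; 200 2; 201 3; 202 3; 203 3; 204 3; 205 3; 206 3; 207 3; 208 3; 209 2; 210 4; 211 2; 212 3; 213 3; 214 3; 215 1; 216 3; 217 2; 218 2; 219 2; 220 2; panel ((562.3690185546875, 190.81585693359375), (118.48636627197266, 43.94630813598633), 4.072287082672119) 155
panel ((608.0197143554688, 26.183334350585938), (36.34812927246094, 279.3737487792969), 4.012732028961182) 252
panel ((559.7974853515625, -130.53814697265625), (117.9505386352539, 19.741439819335938), 4.28218412399292) 118
```

View pics/c_sc.png

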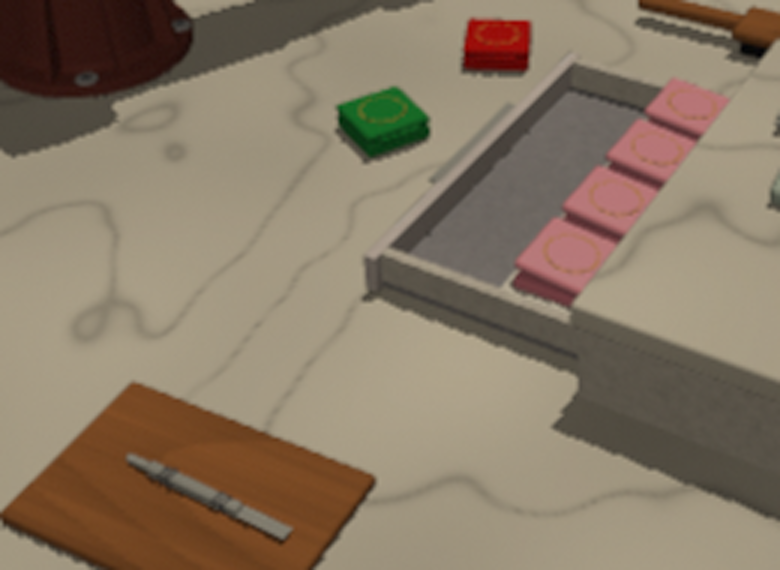

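The blade end points away from the robot. The drawer yaw is about 4.06° and the ledge front middle is near (0.672, 0.044). Now I'll move above the pusher.

Emit:
jog_arm(rows=[[[0.012,-0.035,-0.0015,0,0,-5.6,-1],[0.012,-0.035,-0.0015,0,0,-5.6,-1],[0.012,-0.035,-0.0015,0,0,-5.6,-1],[0.012,-0.035,-0.0015,0,0,-5.6,-1],[0.012,-0.035,-0.0015,0,0,-5.6,-1],[0.012,-0.035,-0.0015,0,0,-5.6,-1],[0.012,-0.035,-0.0015,0,0,-5.6,-1],[0.012,-0.035,-0.0015,0,0,-5.6,-1],[0.012,-0.035,-0.0015,0,0,-5.6,-1],[0.012,-0.035,-0.0015,0,0,-5.6,-1],[0.012,-0.035,-0.0015,0,0,-5.6,-1],[0.012,-0.035,-0.0015,0,0,-5.6,-1],[0.012,-0.035,-0.0015,0,0,-5.6,-1],[0.012,-0.035,-0.0015,0,0,-5.6,-1]]])

```text
time_s: 1.27
tool_pos: [0.3631, 0.102, 0.21]
tool_rot: [[0.993, -0.12, 0.0], [-0.12, -0.993, 0.0], [0.0, -0.0, -1.0]]
wrist_force: [1.0, 0.3, 0.2]
width: 0.085
```

Emit:
jog_arm(rows=[[[0.012,-0.035,-0.0015,0,0,-5.6,-1],[0.012,-0.035,-0.0015,0,0,-5.6,-1],[0.012,-0.035,-0.0015,0,0,-5.6,-1],[0.012,-0.035,-0.0015,0,0,-5.6,-1],[0.012,-0.035,-0.0015,0,0,-5.6,-1],[0.012,-0.035,-0.0015,0,0,-5.6,-1],[0.012,-0.035,-0.0015,0,0,-5.6,-1],[0.012,-0.035,-0.0015,0,0,-5.6,-1],[0.012,-0.035,-0.0015,0,0,-5.6,-1],[0.012,-0.035,-0.0015,0,0,-5.6,-1],[0.012,-0.035,-0.0015,0,0,-5.6,-1],[0.012,-0.035,-0.0015,0,0,-5.6,-1],[0.012,-0.035,-0.0015,0,0,-5.6,-1],[0.012,-0.035,-0.0015,0,0,-5.6,-1],[0,0,0,0,0,0,-1],[0,0,0,0,0,0,-1]]])

```text
time_s: 2.6
tool_pos: [0.5308, -0.3876, 0.1876]
tool_rot: [[0.085, -0.996, -0.002], [-0.996, -0.085, 0.002], [-0.002, 0.002, -1.0]]
wrist_force: [-0.7, 0.6, -0.0]
width: 0.0856
```

```bash
python3 - <<'E'
from h import *
d=snap('wrist','w1.png');np.savez('w1.npz',**d);print(d['pose'],d['intrinsics'])
s=monitor.get_state();print(s['time_s'],s['tool_pos'],s['tool_rot'],s['wrist_force'],s['joint_pos'])
E
```

```text
[[ 0.0861 -0.9506 -0.2983  0.6079]
 [-0.9963 -0.0828 -0.0234 -0.3823]
 [-0.0024  0.2992 -0.9542  0.3295]
 [ 0.      0.      0.      1.    ]] [[297.5426   0.     319.9261]
 [  0.     297.5426 203.6566]
 [  0.       0.       1.    ]]
2.65 [ 0.5306 -0.3862  0.1879] [[ 0.0867 -0.9962 -0.0018]
 [-0.9962 -0.0867  0.0022]
 [-0.0024  0.0016 -1.    ]] [0.9787 0.4701 0.5111] [-42.1798  18.3566  89.9374   0.0245  71.8694  42.8375]
```

View pics/w1.png

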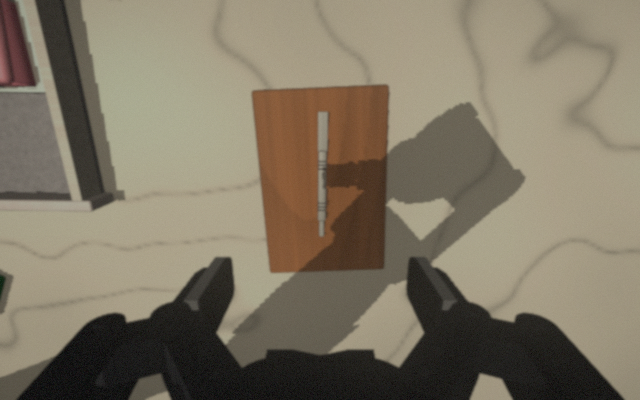

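The wrist view shows the pusher running from the blade tip at (322,112) to the tail at (322,236).

```bash
cat >> h.py <<'E'
def pusher(d,box,z=.0145,smax=70):
    hsv=cv2.cvtColor(d['img'],cv2.COLOR_RGB2HSV);m=np.zeros((400,640),bool)
    u0,v0,u1,v1=box;m[v0:v1,u0:u1]=((hsv[...,1]<smax)&(hsv[...,2]>60))[v0:v1,u0:u1]
    b=max(blobs(m,20),key=np.sum);v,u=np.nonzero(b)
    P=ray(d,np.c_[u,v],z)[:,:2];c=P.mean(0);w,V=np.linalg.eigh(np.cov((P-c).T));a=V[:,1]*np.sign(V[0,1])
    t=(P-c)@a;n=(P-c)@np.array([-a[1],a[0]])
    return dict(tip=c+a*t.max(),tail=c+a*t.min(),L=t.max()-t.min(),yaw=np.degrees(np.arctan2(a[1],a[0])),wid=(n.min(),n.max()),orig=c+a*(t.max()+t.min())/2-a*.0035)
E
python3 - <<'E'
from h import *
d=dict(np.load('w1.npz'));r=pusher(d,(300,95,350,250));print(r)
hsv=cv2.cvtColor(d['img'],cv2.COLOR_RGB2HSV);print(ray(d,[[253,91],[388,85],[384,268],[271,272]],.01))
# decoys top view
t=dict(np.load('top0.npz'));print('decoys',ray(t,[[250,253],[307,256]],.026))
E
```

```text
{'tip': array([ 0.6065, -0.3844]), 'tail': array([ 0.472 , -0.3946]), 'L': np.float64(0.13495917799491045), 'yaw': np.float64(4.306684218605148), 'wid': (np.float64(-0.005025000037255181), np.float64(0.004669505042717205)), 'orig': array([ 0.5358, -0.3898])}
[[ 0.6206 -0.3129  0.01  ]
 [ 0.6378 -0.4473  0.01  ]
 [ 0.4337 -0.4742  0.01  ]
 [ 0.4163 -0.3385  0.01  ]]
decoys [[0.368  0.2184 0.026 ]
 [0.3579 0.0354 0.026 ]]
```

Emit:
jog_arm(rows=[[[0.001,-0.0004,-0.0175,0,0,-0.08,-1],[0.001,-0.0004,-0.0175,0,0,-0.08,-1],[0.001,-0.0004,-0.0175,0,0,-0.08,-1],[0.001,-0.0004,-0.0175,0,0,-0.08,-1],[0.001,-0.0004,-0.0175,0,0,-0.08,-1],[0.001,-0.0004,-0.0175,0,0,-0.08,-1],[0.001,-0.0004,-0.0175,0,0,-0.08,-1],[0.001,-0.0004,-0.0175,0,0,-0.08,-1],[0.001,-0.0001,-0.0175,0,0,-0.08,-1],[0,0,0,0,0,0,-1],[0,0,0,0,0,0,-1]]])

```text
time_s: 3.57
tool_pos: [0.5392, -0.3872, 0.0308]
tool_rot: [[0.076, -0.997, -0.003], [-0.997, -0.076, 0.003], [-0.003, 0.002, -1.0]]
wrist_force: [0.2, 0.0, 0.1]
width: 0.0852
```

```bash
python3 - <<'E'
from h import *
d=snap('wrist','w2.png');np.savez('w2.npz',**d)
print(monitor.get_state()['tool_pos'])
E
```

```text
[ 0.5402 -0.3884  0.0323]
```

View pics/w2.png

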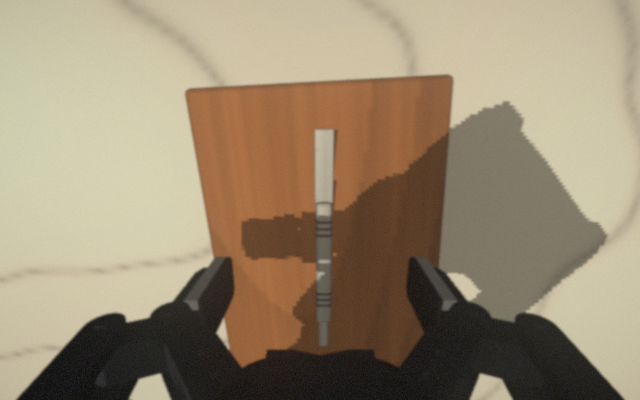

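Emit:
jog_arm(rows=[[[0,-0.0005,-0.005,0,0,0,-1],[0,-0.0005,-0.005,0,0,0,-1],[0,0,-0.005,0,0,0,-1],[0,0,-0.004,0,0,0,-1],[0,0,0,0,0,0,1],[0,0,0,0,0,0,1],[0,0,0,0,0,0,1],[0,0,0,0,0,0,1],[0,0,0,0,0,0,1],[0,0,0,0,0,0,1],[0,0,0,0,0,0,1],[0,0,0,0,0,0,1]]], squeeze=80)

```text
time_s: 4.62
tool_pos: [0.5406, -0.3909, 0.0133]
tool_rot: [[0.074, -0.997, 0.001], [-0.997, -0.074, -0.001], [0.001, -0.001, -1.0]]
wrist_force: [-0.0, 0.2, 2.1]
width: 0.0061
```

Emit:
jog_arm(rows=[[[0,0,0,0,0,0,1],[0,0,0,0,0,0,1],[0,0,0,0,0,0,1]]])

```text
time_s: 4.87
tool_pos: [0.5406, -0.3909, 0.0133]
tool_rot: [[0.074, -0.997, 0.001], [-0.997, -0.074, -0.001], [0.001, -0.001, -1.0]]
wrist_force: [-0.6, 0.5, 2.4]
width: 0.0054
```

```bash
python3 - <<'E'
from h import *
d=snap('wrist','w3.png');np.savez('w3.npz',**d)
s=monitor.get_state();print(s['tool_pos'],s['width'],s['wrist_force'],s['wrist_torque'])
E
```

```text
[ 0.5406 -0.3909  0.0133] 0.0057834805676959845 [ 0.0669 -0.6643  3.332 ] [ 0.0429  0.0529 -0.0037]
```

View pics/w3.png

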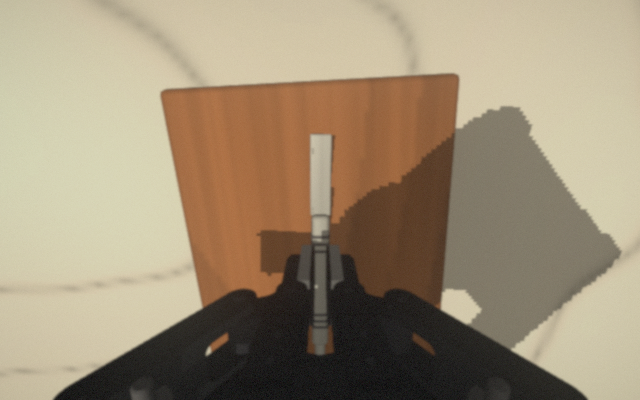

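Emit:
jog_arm(rows=[[[0,0,0.005,0,0,0,1],[0,0,0.015,0,0,0,1],[0,0,0.02,0,0,0,1],[0,0,0.02,0,0,0,1],[0,0,0.02,0,0,0,1],[0,0,0.02,0,0,0,1],[0,0,0,0,0,0,1],[0,0,0,0,0,0,1]]])

```text
time_s: 5.58
tool_pos: [0.5414, -0.3915, 0.1152]
tool_rot: [[0.075, -0.997, 0.003], [-0.997, -0.075, -0.003], [0.003, -0.003, -1.0]]
wrist_force: [0.7, -0.3, -1.2]
width: 0.0056
```

```bash
cat >> h.py <<'E'
def held(d):
    # blade tip/tail as seen in the wrist camera, expressed in camera frame via depth & tool frame
    s=monitor.get_state();W=world(d);R=s['tool_rot'];T=(W-s['tool_pos'])@R  # tool coords
    m=(d['depth']>0)&(abs(T[...,0])<.009)&(abs(T[...,2])<.045)&(T[...,1]<-.02)&(T[...,1]>-.10)
    P=T[m];f=-P[:,1]
    tip=f.max();b=P[f>.035]
    k=np.polyfit(-b[:,1],b[:,2],1);
    ky=np.polyfit(-b[:,1],b[:,0],1)
    tp=np.array([np.polyval(ky,tip),-tip,np.polyval(k,tip)+.001])
    return dict(n=len(b),tip_tool=tp,tip_world=s['tool_pos']+R@tp,pitch=np.degrees(np.arctan(k[0])),yawoff=np.degrees(np.arctan(ky[0])))
E
python3 - <<'E'
from h import *
d=snap('wrist','w4.png');np.savez('w4.npz',**d)
s=monitor.get_state();print(s['tool_pos'],s['width'],s['wrist_force'],s['wrist_torque'])
print(held(d))
r=pusher(d,(295,100,350,215),z=s['tool_pos'][2]+.002);print(r)
E
```

```text
[ 0.5402 -0.3905  0.1131] 0.0055577634634528476 [0.4726 0.46   0.1145] [ 0.0233  0.0368 -0.0716]
{'n': 1423, 'tip_tool': array([ 0.0021, -0.0681, -0.0029]), 'tip_world': array([ 0.6083, -0.3876,  0.116 ]), 'pitch': np.float64(-0.3316672894306215), 'yawoff': np.float64(0.3971165127852813)}
{'tip': array([ 0.6081, -0.3875]), 'tail': array([ 0.5686, -0.3908]), 'L': np.float64(0.03959318871491253), 'yaw': np.float64(4.694189136458501), 'wid': (np.float64(-0.004797531984192997), np.float64(0.004941295067845018)), 'orig': array([ 0.5849, -0.3894])}
```

Emit:
jog_arm(rows=[[[-0.0027,0.034,0,0,0,0,1],[-0.0027,0.034,0,0,0,0,1],[-0.0027,0.034,0,0,0,0,1],[-0.0027,0.034,0,0,0,0,1],[-0.0027,0.034,0,0,0,0,1],[-0.0027,0.034,0,0,0,0,1],[-0.0027,0.034,0,0,0,0,1],[-0.0027,0.034,0,0,0,0,1],[-0.0027,0.034,0,0,0,0,1],[-0.0027,0.034,0,0,0,0,1],[-0.0027,0.034,0,0,0,0,1],[-0.0027,0.034,0,0,0,0,1],[-0.0027,0.034,0,0,0,0,1],[-0.0027,0.034,0,0,0,0,1],[-0.0027,0.034,-0.01,0,0,0,1],[-0.0027,0.034,-0.015,0,0,0,1],[0,0.002,-0.01,0,0,-0.3,1],[0,0,0,0,0,0,1],[0,0,0,0,0,0,1],[0,0,0,0,0,0,1]]])

```text
time_s: 7.3
tool_pos: [0.4968, 0.1543, 0.0772]
tool_rot: [[0.068, -0.998, -0.001], [-0.998, -0.068, -0.001], [0.001, 0.001, -1.0]]
wrist_force: [-1.0, -0.9, -0.2]
width: 0.0058
```

```bash
python3 - <<'E'
from h import *
d=snap('wrist','w5.png');np.savez('w5.npz',**d)
s=monitor.get_state();print(s['tool_pos'],s['tool_rot'][:,0],s['width'],s['wrist_force'])
print(held(d))
E
```

```text
[0.4974 0.1542 0.0778] [ 0.0678 -0.9977  0.0004] 0.005346356726295773 [-0.6165  0.0229  0.0795]
{'n': 2588, 'tip_tool': array([-0.0001, -0.1   ,  0.0272]), 'tip_world': array([0.5972, 0.161 , 0.0506]), 'pitch': np.float64(27.37699338262588), 'yawoff': np.float64(-0.9101718038565036)}
```

View pics/w5.png

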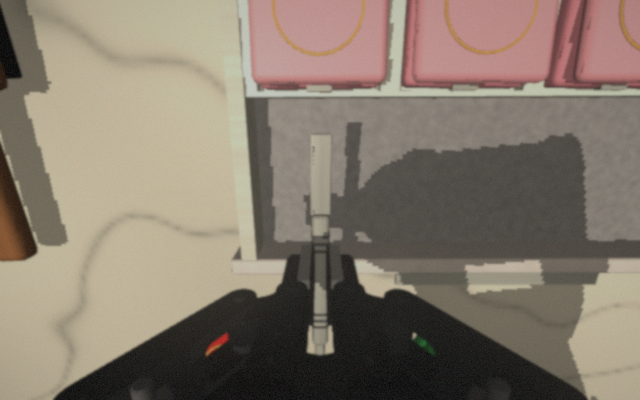

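Compact 1 is centred at u≈320 with its front edge at v≈85. The blade tip is at (320,133), aligned with it. Next I'll measure relative heights in this frame.

```bash
cat >> h.py <<'E'
c,s_=np.cos(np.radians(4.06)),np.sin(np.radians(4.06))
LO=np.array([.6725,.0439]);LR=np.array([[c,-s_],[s_,c]])
def toL(p): p=np.asarray(p,float);return np.concatenate([(p[...,:2]-LO)@LR,p[...,2:]],-1)
E
python3 - <<'E'
from h import *
d=dict(np.load('w5.npz'));W=toL(world(d));im=d['img']
hsv=cv2.cvtColor(im,cv2.COLOR_RGB2HSV);H,S=hsv[...,0].astype(int),hsv[...,1]
b=W[136:205,314:327].reshape(-1,3);print('blade top z',np.median(b[:,2]), 'slope',np.polyfit(b[:,0],b[:,2],1)[0], 'tip x',W[135:140,320,0],'y',W[136:150,313:328,1].mean())
pink=((H>165)|(H<8))&(S>60)&(W[...,1]>-.1)
for b in blobs(pink,800):
    P=W[b];y0,y1=np.percentile(P[:,1],[1,99]);
    for x0 in (-.08,-.075,-.07,-.06,-.05,-.04):
        q=P[(abs(P[:,0]-x0)<.003)&(P[:,2]>.049)];print(f'{x0} {np.median(q[:,2])*1e3:.1f}' if len(q) else f'{x0} -',end=' ')
    print('y',y0,y1,'xmin top',np.percentile(P[P[:,2]>.05][:,0],1))
rim=W[92:96,260:380].reshape(-1,3);print('rim z',np.median(rim[:,2]),np.median(rim[:,0]))
pan=W[262:268,245:285].reshape(-1,3);print('panel top',np.median(pan,0))
fl=W[110:200,440:600].reshape(-1,3);print('floor z',np.median(fl[:,2]))
E
```

```text
blade top z 0.07890020229819336 slope 0.17982179097547932 tip x [-0.1009 -0.1013 -0.1018 -0.1024 -0.1029] y 0.12143788954756224
-0.08 56.6 -0.075 59.6 -0.07 59.9 -0.06 58.9 -0.05 57.8 -0.04 56.7 y 0.08522844698977217 0.15499519461639166 xmin top -0.07722755718390081
-0.08 - -0.075 - -0.07 - -0.06 59.8 -0.05 58.6 -0.04 57.6 y 0.10287399331178526 0.14165484850543789 xmin top -0.0611019646702494
-0.08 - -0.075 59.5 -0.07 60.1 -0.06 59.0 -0.05 57.7 -0.04 56.6 y -0.03473646067740719 0.07520192960078244 xmin top -0.07659697412403445
-0.08 - -0.075 - -0.07 - -0.06 59.6 -0.05 58.6 -0.04 57.7 y 0.0219508296634813 0.06045186673396546 xmin top -0.06183433440027421
rim z 0.03645591659338465 -0.08101704326824913
panel top [-0.1907  0.1597  0.0374]
floor z 0.009378528091470467
```

```bash
python3 - <<'E'
from h import *
for f,tz in(('w5.npz',.0778),('w4.npz',.1131)):
    d=dict(np.load(f));W=world(d);
    for v in range(132,240,6): print(v,np.round((np.median(W[v,317:324],0))*1000,1),end=' | ')
    print()
E
```

```text
132 [559.8 157.6   9.8] | 138 [561.8 157.8  78.6] | 144 [559.1 157.6  79. ] | 150 [556.3 157.4  79.2] | 156 [553.5 157.2  78.7] | 162 [550.7 157.1  78.5] | 168 [547.9 156.8  79. ] | 174 [545.1 156.7  79. ] | 180 [542.  156.5  79. ] | 186 [539.  156.2  78.8] | 192 [536.1 156.1  79.1] | 198 [533.  155.8  79.2] | 204 [529.8 155.6  78.6] | 210 [526.9 155.4  79.1] | 216 [524.4 155.2  81.1] | 222 [521.9 155.1  82.6] | 228 [518.7 154.8  82.6] | 234 [515.4 154.6  82.2] | 
132 [ 602.4 -388.3    9.8] | 138 [ 606.4 -387.7  117.3] | 144 [ 603.7 -387.9  117.5] | 150 [ 600.9 -388.1  116.8] | 156 [ 598.2 -388.3  117. ] | 162 [ 595.2 -388.5  116.4] | 168 [ 592.5 -388.7  117.1] | 174 [ 589.6 -388.9  117.2] | 180 [ 586.6 -389.2  117.3] | 186 [ 583.6 -389.4  117.1] | 192 [ 580.6 -389.6  117.1] | 198 [ 577.6 -389.8  116.9] | 204 [ 574.6 -390.   117. ] | 210 [ 571.3 -390.3  116.4] | 216 [ 569.2 -390.5  119.6] | 222 [ 566.3 -390.7  120.1] | 228 [ 563.2 -390.9  120.4] | 234 [ 559.9 -391.1  120.4] |
```

Emit:
jog_arm(rows=[[[0,0,-0.008,0,0,0,1],[0,0,-0.008,0,0,0,1],[0,0,-0.008,0,0,0,1],[0,0,-0.008,0,0,0,1],[0.005,0.0004,0,0,0,0,1],[0.005,0.0004,0,0,0,0,1],[0.005,0.0003,0,0,0,0,1],[0,0,0,0,0,0,1],[0,0,0,0,0,0,1],[0,0,0,0,0,0,1]]])

```text
time_s: 8.18
tool_pos: [0.5125, 0.1566, 0.0462]
tool_rot: [[0.069, -0.998, 0.001], [-0.998, -0.069, 0.0], [-0.0, -0.001, -1.0]]
wrist_force: [0.5, -0.6, -0.6]
width: 0.0056
```

```bash
python3 - <<'E'
from h import *
d=snap('wrist','w6.png');np.savez('w6.npz',**d)
s=monitor.get_state();print(s['time_s'],s['tool_pos'],s['tool_rot'][:,0],s['width'],s['wrist_force'])
W=toL(world(d))
for v in range(60,150,4): print(v,np.round((np.median(W[v,316:325],0))*1000,1),end=' | ')
cv2.imwrite('pics/w6c.png',cv2.resize(d['img'][20:240,200:440,::-1],None,fx=2.5,fy=2.5))
E
```

```text
8.2333 [0.5122 0.1566 0.046 ] [ 0.0693 -0.9976 -0.0001] 0.005790208333992261 [-0.3402  0.081  -0.8382]
60 [-55.4 122.7  59.4] | 64 [-56.8 122.7  59.4] | 68 [-58.3 122.7  59.8] | 72 [-59.8 122.7  59.7] | 76 [-61.3 122.7  59.9] | 80 [-62.7 122.7  59.9] | 84 [-64.2 122.7  60. ] | 88 [-65.8 122.7  60.2] | 92 [-67.3 122.7  60.1] | 96 [-68.8 122.7  60. ] | 100 [-70.3 122.7  60.3] | 104 [-71.9 122.7  60.2] | 108 [-73.4 122.7  60.1] | 112 [-75.  122.7  59.9] | 116 [-76.6 122.7  57.6] | 120 [-78.6 122.7  42.2] | 124 [-80.7 122.7  36.6] | 128 [-84.  122.7   9.4] | 132 [-86.3 122.7   9.5] | 136 [-85.6 122.7  47.9] | 140 [-87.4 122.7  47.9] | 144 [-89.2 122.7  48. ] | 148 [-91.1 122.7  47.5] |
```

View pics/w6c.png

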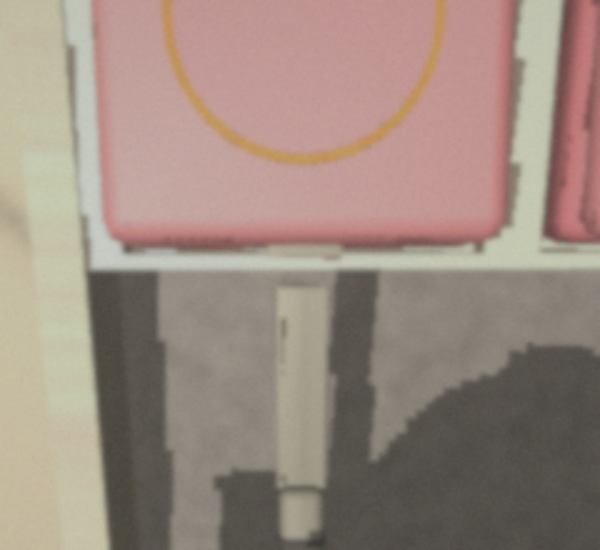

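The crop shows the tip about 6 mm short of the seam. The small tab is on the base, below blade height. Probing compact 1.

Emit:
jog_arm(rows=[[[0.002,0.00014,0,0,0,0,1],[0.002,0.00014,0,0,0,0,1],[0.002,0.00014,0,0,0,0,1],[0.002,0.00014,0,0,0,0,1],[0.002,0.00014,0,0,0,0,1],[0,0,0,0,0,0,1]]])

```text
time_s: 8.73
tool_pos: [0.5227, 0.1573, 0.046]
tool_rot: [[0.069, -0.998, 0.001], [-0.998, -0.069, 0.0], [-0.0, -0.001, -1.0]]
wrist_force: [0.8, 0.1, -0.1]
width: 0.0056
```

Emit:
jog_arm(rows=[[[0.002,0.00014,0,0,0,0,1],[0.002,0.00014,0,0,0,0,1],[0.002,0.00014,0,0,0,0,1],[0.002,0.00014,0,0,0,0,1],[0.0015,0.0001,0,0,0,0,1],[0,0,0,0,0,0,1],[0,0,0,0,0,0,1],[0,0,0,0,0,0,1]]])

```text
time_s: 9.4
tool_pos: [0.5315, 0.1579, 0.0457]
tool_rot: [[0.069, -0.998, -0.0], [-0.998, -0.069, -0.0], [-0.0, 0.0, -1.0]]
wrist_force: [0.1, -0.7, -0.3]
width: 0.0058
```

```bash
python3 - <<'E'
from h import *
d=snap('wrist','w7.png');np.savez('w7.npz',**d)
s=monitor.get_state();print(s['time_s'],s['tool_pos'],s['width'],s['wrist_force'])
W=toL(world(d))
for v in range(60,160,4): print(v,np.round((np.median(W[v,316:325],0))*1000,1),end=' | ')
E
```

```text
9.45 [0.5314 0.1579 0.0457] 0.005811129425258819 [ 0.5679 -0.1908 -0.1283]
60 [-36.  122.6  56.8] | 64 [-37.6 122.6  57.3] | 68 [-39.  122.6  57.4] | 72 [-40.5 122.6  57.2] | 76 [-42.  122.6  57.7] | 80 [-43.6 122.6  57.9] | 84 [-45.1 122.5  58.2] | 88 [-46.6 122.6  58.1] | 92 [-48.1 122.6  58. ] | 96 [-49.7 122.6  58.4] | 100 [-51.2 122.6  58.7] | 104 [-52.8 122.6  58.9] | 108 [-54.4 122.5  59.2] | 112 [-55.9 122.6  59.3] | 116 [-57.5 122.6  59.5] | 120 [-59.1 122.6  59.5] | 124 [-60.7 122.6  60.2] | 128 [-62.3 122.6  60. ] | 132 [-63.9 122.6  60.2] | 136 [-65.6 122.6  59.7] | 140 [-67.2 122.6  60.1] | 144 [-68.9 122.6  59.8] | 148 [-70.5 122.6  60.4] | 152 [-72.2 122.6  60.7] | 156 [-73.9 122.6  60.3] |
```

Compact 1 let the blade in about 13 mm with no force, so it is half-caught. Moving on to compact 2.

Emit:
jog_arm(rows=[[[-0.007,-0.0005,0,0,0,0,1],[-0.007,-0.0005,0,0,0,0,1],[-0.008,-0.0006,0,0,0,0,1],[0,0,0,0,0,0,1],[0.0014,-0.0205,0,0,0,0,1],[0.0014,-0.0205,0,0,0,0,1],[0.0014,-0.0205,0,0,0,0,1],[0.0016,-0.0203,0,0,0,0,1],[0,0,0,0,0,0,1],[0,0,0,0,0,0,1],[0.003,0.0002,0,0,0,0,1],[0.003,0.0002,0,0,0,0,1],[0.002,0.00014,0,0,0,0,1],[0.002,0.00014,0,0,0,0,1],[0.002,0.00014,0,0,0,0,1],[0,0,0,0,0,0,1]]])

```text
time_s: 10.78
tool_pos: [0.5279, 0.0757, 0.0459]
tool_rot: [[0.07, -0.998, 0.001], [-0.998, -0.07, 0.0], [-0.0, -0.001, -1.0]]
wrist_force: [-0.5, -0.3, 0.2]
width: 0.006
```

Emit:
jog_arm(rows=[[[0.002,0.00014,0,0,0,0,1],[0.002,0.00014,0,0,0,0,1],[0,0,0,0,0,0,1],[0,0,0,0,0,0,1]]])

```text
time_s: 11.12
tool_pos: [0.5315, 0.0756, 0.0458]
tool_rot: [[0.069, -0.998, -0.0], [-0.998, -0.069, 0.0], [-0.0, 0.0, -1.0]]
wrist_force: [1.1, -0.2, -0.5]
width: 0.006
```

Emit:
jog_arm(rows=[[[0.002,0.00014,0,0,0,0,1],[0.002,0.00014,0,0,0,0,1],[0.002,0.00014,0,0,0,0,1],[0,0,0,0,0,0,1],[0,0,0,0,0,0,1],[0,0,0,0,0,0,1]]])

```text
time_s: 11.62
tool_pos: [0.5373, 0.076, 0.0457]
tool_rot: [[0.069, -0.998, -0.0], [-0.998, -0.069, -0.0], [-0.0, 0.0, -1.0]]
wrist_force: [-0.8, 0.6, 0.2]
width: 0.0057
```

```bash
python3 - <<'E'
from h import *
d=snap('wrist','w8.png');np.savez('w8.npz',**d)
s=monitor.get_state();print(s['time_s'],s['tool_pos'],toL(s['tool_pos']),s['width'],s['wrist_force'])
W=toL(world(d));hsv=cv2.cvtColor(d['img'],cv2.COLOR_RGB2HSV)
for v in range(150,215,4): print(v,np.round((np.median(W[v,316:325],0))*1000,1),end=' | ')
pink=((hsv[...,0]>165)|(hsv[...,0]<8))&(hsv[...,1]>50)&(W[...,2]>.05)
print()
for y in (-.041,.041,.123):
    for x0 in (-.07,-.05,-.03):
        q=W[pink&(abs(W[...,0]-x0)<.003)&(abs(W[...,1]-y)<.02)];print(y,x0,len(q),np.round(np.median(q[:,2])*1e3,1))
E
```

```text
11.6667 [0.5373 0.076  0.0457] [-0.1326  0.0416  0.0457] 0.005551692083584192 [ 1.0601  0.1827 -0.72  ]
150 [-71.3  40.5  60.3] | 154 [-73.   40.5  60.1] | 158 [-74.8  40.5  59.7] | 162 [-78.5  40.5  47.5] | 166 [-80.5  40.5  47.1] | 170 [-82.4  40.5  47.5] | 174 [-84.3  40.5  47.4] | 178 [-86.2  40.5  47.9] | 182 [-88.3  40.4  47.2] | 186 [-90.3  40.5  47. ] | 190 [-92.3  40.5  47. ] | 194 [-94.3  40.5  47.5] | 198 [-96.3  40.5  47.5] | 202 [-98.4  40.5  47.3] | 206 [-100.5   40.5   47.3] | 210 [-102.5   40.5   47.5] | 214 [-104.5   40.5   47.7] | 
-0.041 -0.07 1332 60.3
-0.041 -0.05 1411 58.6
-0.041 -0.03 1457 56.3
0.041 -0.07 570 60.3
0.041 -0.05 918 58.7
0.041 -0.03 1429 56.4
0.123 -0.07 716 60.3
0.123 -0.05 1375 58.6
0.123 -0.03 1449 56.4
```

Compact 2 is half-caught too: the blade went in about 13 mm with no force. Now compact 3.

Emit:
jog_arm(rows=[[[-0.007,-0.0005,0,0,0,0,1],[-0.007,-0.0005,0,0,0,0,1],[-0.008,-0.0006,0,0,0,0,1],[0,0,0,0,0,0,1],[0.0014,-0.0205,0,0,0,0,1],[0.0014,-0.0205,0,0,0,0,1],[0.0014,-0.0205,0,0,0,0,1],[0.0016,-0.0203,0,0,0,0,1],[0,0,0,0,0,0,1],[0,0,0,0,0,0,1],[0.003,0.0002,0,0,0,0,1],[0.003,0.0002,0,0,0,0,1],[0.002,0.00014,0,0,0,0,1],[0.002,0.00014,0,0,0,0,1],[0.002,0.00014,0,0,0,0,1],[0,0,0,0,0,0,1]]])

```text
time_s: 13.0
tool_pos: [0.5338, -0.0062, 0.0459]
tool_rot: [[0.07, -0.998, 0.001], [-0.998, -0.07, 0.0], [0.0, -0.001, -1.0]]
wrist_force: [0.8, 0.0, 0.3]
width: 0.0055
```

Emit:
jog_arm(rows=[[[0.002,0.00014,0,0,0,0,1],[0.002,0.00014,0,0,0,0,1],[0,0,0,0,0,0,1],[0,0,0,0,0,0,1]]])

```text
time_s: 13.33
tool_pos: [0.5373, -0.0063, 0.0458]
tool_rot: [[0.069, -0.998, 0.0], [-0.998, -0.069, 0.0], [-0.0, -0.0, -1.0]]
wrist_force: [0.1, 0.5, -0.1]
width: 0.0059
```

Emit:
jog_arm(rows=[[[0.002,0.00014,0,0,0,0,1],[0.002,0.00014,0,0,0,0,1],[0.002,0.00014,0,0,0,0,1],[0,0,0,0,0,0,1],[0,0,0,0,0,0,1],[0,0,0,0,0,0,1]]])

```text
time_s: 13.83
tool_pos: [0.5431, -0.0059, 0.0458]
tool_rot: [[0.069, -0.998, -0.0], [-0.998, -0.069, 0.0], [-0.0, 0.0, -1.0]]
wrist_force: [0.7, 0.6, 0.3]
width: 0.0059
```

```bash
cat >> h.py <<'E'
def look(f):
    d=snap('wrist',f+'.png');np.savez(f+'.npz',**d)
    s=monitor.get_state();print(s['time_s'],'TCP_L',toL(s['tool_pos']),s['width'],'F',s['wrist_force'],'T',s['wrist_torque'])
    W=toL(world(d));hsv=cv2.cvtColor(d['img'],cv2.COLOR_RGB2HSV)
    for v in range(110,216,7): print(v,np.round((np.median(W[v,316:325],0))*1000,1),end=' | ')
    pink=((hsv[...,0]>165)|(hsv[...,0]<8))&(hsv[...,1]>50)&(W[...,2]>.05)
    print()
    for y in (-.123,-.041,.041,.123):
        for x0 in (-.07,-.05,-.03):
            q=W[pink&(abs(W[...,0]-x0)<.003)&(abs(W[...,1]-y)<.02)]
            if len(q)>30: print(y,x0,len(q),np.round(np.median(q[:,2])*1e3,1),end=' ; ')
    print()
E
python3 -c "
from h import *
look('w9')"
```

```text
13.8833 TCP_L [-0.1326 -0.0405  0.0458] 0.005368554860619961 F [ 0.2507  0.2583 -0.2915] T [-0.0483  0.012  -0.0032]
110 [-55.1 -41.6  59.2] | 117 [-57.9 -41.6  59.4] | 124 [-60.6 -41.6  60.2] | 131 [-63.5 -41.6  60.2] | 138 [-66.4 -41.6  59.9] | 145 [-69.3 -41.6  59.7] | 152 [-72.1 -41.6  60.7] | 159 [-75.3 -41.6  59.6] | 166 [-80.5 -41.6  47.2] | 173 [-83.9 -41.6  47.3] | 180 [-87.2 -41.6  47.6] | 187 [-90.7 -41.6  47.6] | 194 [-94.3 -41.6  47.5] | 201 [-97.9 -41.6  47.2] | 208 [-101.5  -41.6   47.3] | 215 [-104.4  -41.6   49.5] | 
-0.123 -0.07 1330 60.3 ; -0.123 -0.05 1415 58.7 ; -0.123 -0.03 1459 56.4 ; -0.041 -0.07 562 60.3 ; -0.041 -0.05 1013 58.6 ; -0.041 -0.03 1429 56.4 ; 0.041 -0.07 727 60.4 ; 0.041 -0.05 1362 58.7 ; 0.041 -0.03 1457 56.4 ;
```

Compact 3 is half-caught as well. Now compact 4.

Emit:
jog_arm(rows=[[[-0.007,-0.0005,0,0,0,0,1],[-0.007,-0.0005,0,0,0,0,1],[-0.008,-0.0006,0,0,0,0,1],[0,0,0,0,0,0,1],[0.0014,-0.0205,0,0,0,0,1],[0.0014,-0.0205,0,0,0,0,1],[0.0014,-0.0205,0,0,0,0,1],[0.0016,-0.0203,0,0,0,0,1],[0,0,0,0,0,0,1],[0,0,0,0,0,0,1],[0.003,0.0002,0,0,0,0,1],[0.003,0.0002,0,0,0,0,1],[0.002,0.00014,0,0,0,0,1],[0.002,0.00014,0,0,0,0,1],[0.002,0.00014,0,0,0,0,1],[0,0,0,0,0,0,1]]])

```text
time_s: 15.22
tool_pos: [0.5396, -0.0881, 0.0459]
tool_rot: [[0.07, -0.998, 0.001], [-0.998, -0.07, -0.0], [0.0, -0.001, -1.0]]
wrist_force: [0.4, -0.1, -0.7]
width: 0.0055
```

Emit:
jog_arm(rows=[[[0.002,0.00014,0,0,0,0,1],[0.002,0.00014,0,0,0,0,1],[0,0,0,0,0,0,1],[0,0,0,0,0,0,1]]])

```text
time_s: 15.55
tool_pos: [0.5431, -0.0882, 0.0458]
tool_rot: [[0.069, -0.998, 0.0], [-0.998, -0.069, -0.0], [0.0, -0.0, -1.0]]
wrist_force: [-0.1, 0.3, -0.6]
width: 0.0057
```

Emit:
jog_arm(rows=[[[0.002,0.00014,0,0,0,0,1],[0.002,0.00014,0,0,0,0,1],[0.002,0.00014,0,0,0,0,1],[0,0,0,0,0,0,1],[0,0,0,0,0,0,1],[0,0,0,0,0,0,1]]])

```text
time_s: 16.05
tool_pos: [0.5489, -0.0877, 0.0458]
tool_rot: [[0.069, -0.998, -0.0], [-0.998, -0.069, 0.0], [-0.0, 0.0, -1.0]]
wrist_force: [0.1, 0.2, -0.6]
width: 0.0057
```

```bash
python3 -c "
from h import *
look('w10')"
```

```text
16.1 TCP_L [-0.1326 -0.1225  0.0457] 0.005801891363997511 F [ 0.8231  0.6174 -0.9883] T [ 0.019   0.043  -0.0242]
110 [ -55.1 -123.7   59.3] | 117 [ -57.9 -123.7   59.1] | 124 [ -60.7 -123.7   59.7] | 131 [ -63.5 -123.7   59.6] | 138 [ -66.3 -123.7   60.2] | 145 [ -69.2 -123.7   60.5] | 152 [ -72.2 -123.7   60.1] | 159 [ -75.6 -123.7   57.4] | 166 [ -80.5 -123.7   47.4] | 173 [ -83.9 -123.7   47.2] | 180 [ -87.2 -123.7   47.6] | 187 [ -90.7 -123.6   47.6] | 194 [ -94.2 -123.6   47.7] | 201 [ -97.8 -123.6   47.6] | 208 [-101.4 -123.6   47.7] | 215 [-104.6 -123.6   49. ] | 
-0.123 -0.07 646 60.3 ; -0.123 -0.05 946 58.7 ; -0.123 -0.03 1455 56.5 ; -0.041 -0.07 713 60.4 ; -0.041 -0.05 1356 58.7 ; -0.041 -0.03 1441 56.4 ;
```

All four let the blade in. Now I'll press them shut, starting with compact 4, with the handle's underside directly under the grip.

Emit:
jog_arm(rows=[[[-0.009,-0.0006,0,0,0,0,1],[-0.009,-0.0006,0,0,0,0,1],[0,0,0,0,0,0,1],[0,0,0.013,0,0,0,1],[0,0,0.013,0,0,0,1],[0,0,0,0,0,0,1],[0.0195,0.0014,0,0,0,0,1],[0.0195,0.0014,0,0,0,0,1],[0.0195,0.0014,0,0,0,0,1],[0.0195,0.0014,0,0,0,0,1],[0,0,0,0,0,0,1],[0,0,-0.003,0,0,0,1],[0,0,-0.002,0,0,0,1],[0,0,0,0,0,0,1],[0,0,0,0,0,0,1]]])

```text
time_s: 17.35
tool_pos: [0.6072, -0.0832, 0.0659]
tool_rot: [[0.069, -0.998, -0.002], [-0.998, -0.069, 0.001], [-0.001, 0.002, -1.0]]
wrist_force: [0.4, -1.1, -0.2]
width: 0.0057
```

Emit:
jog_arm(rows=[[[0,0,-0.001,0,0,0,1],[0,0,-0.001,0,0,0,1],[0,0,0,0,0,0,1]]])

```text
time_s: 17.6
tool_pos: [0.6087, -0.0834, 0.0648]
tool_rot: [[0.069, -0.998, -0.0], [-0.998, -0.069, -0.0], [-0.0, 0.0, -1.0]]
wrist_force: [0.0, -0.3, -0.5]
width: 0.0056
```

Emit:
jog_arm(rows=[[[0,0,-0.001,0,0,0,1],[0,0,-0.001,0,0,0,1],[0,0,0,0,0,0,1]]])

```text
time_s: 17.85
tool_pos: [0.6094, -0.0834, 0.0632]
tool_rot: [[0.069, -0.998, 0.001], [-0.998, -0.069, -0.0], [0.0, -0.001, -1.0]]
wrist_force: [0.4, 0.4, 2.9]
width: 0.0054
```

Emit:
jog_arm(rows=[[[0,0,-0.001,0,0,0,1],[0,0,-0.001,0,0,0,1],[0,0,0,0,0,0,1]]])

```text
time_s: 18.1
tool_pos: [0.6087, -0.0833, 0.0602]
tool_rot: [[0.069, -0.998, -0.001], [-0.998, -0.069, 0.0], [-0.0, 0.0, -1.0]]
wrist_force: [-0.9, 0.8, 0.7]
width: 0.0055
```

Emit:
jog_arm(rows=[[[0,0,-0.001,0,0,0,1],[0,0,-0.001,0,0,0,1],[0,0,0,0,0,0,1],[0,0,0,0,0,0,1]]])

```text
time_s: 18.43
tool_pos: [0.6087, -0.0833, 0.0584]
tool_rot: [[0.069, -0.998, -0.001], [-0.998, -0.069, 0.0], [-0.0, 0.001, -1.0]]
wrist_force: [0.8, -0.2, -1.3]
width: 0.0056
```

Emit:
jog_arm(rows=[[[0,0,-0.001,0,0,0,1],[0,0,0,0,0,0,1],[0,0,0,0,0,0,1]]])

```text
time_s: 18.68
tool_pos: [0.6089, -0.0834, 0.0577]
tool_rot: [[0.069, -0.998, -0.0], [-0.998, -0.069, 0.0], [-0.0, 0.0, -1.0]]
wrist_force: [0.1, -0.7, -1.0]
width: 0.0059
```

```bash
python3 -c "
from h import *
look('w11')"
```

```text
18.7333 TCP_L [-0.0724 -0.1224  0.0578] 0.005821702705359806 F [-0.1894  0.4786 -1.0905] T [-0.0313  0.0387  0.0223]
110 [   5.  -123.5   94.4] | 117 [   2.7 -123.5   93.8] | 124 [  -3.1 -123.5    9.5] | 131 [  -5.6 -123.5   36.5] | 138 [  -7.3 -123.5   59.2] | 145 [ -10.5 -123.5   59.6] | 152 [ -13.7 -123.5   59.5] | 159 [ -17.  -123.5   59.5] | 166 [ -20.3 -123.5   59.4] | 173 [ -23.7 -123.5   59.3] | 180 [ -27.2 -123.5   59.1] | 187 [ -30.6 -123.5   59.2] | 194 [ -34.2 -123.5   59. ] | 201 [ -37.6 -123.5   59.6] | 208 [ -41.2 -123.5   59.8] | 215 [ -44.4 -123.5   61. ] | 
-0.123 -0.07 203 53.3 ; -0.123 -0.05 660 54.1 ; -0.123 -0.03 504 54.0 ; -0.041 -0.07 777 60.3 ; -0.041 -0.05 35 58.8 ; -0.041 -0.03 60 56.3 ; 0.041 -0.07 447 60.4 ; 0.041 -0.05 382 58.8 ; 0.041 -0.03 289 56.5 ;
```

Compact 4 snapped shut, with its lid top at 54 mm. On to compact 3.

Emit:
jog_arm(rows=[[[0,0,0.007,0,0,0,1],[0,0,0.007,0,0,0,1],[0,0,0,0,0,0,1],[-0.0014,0.0205,0,0,0,0,1],[-0.0014,0.0205,0,0,0,0,1],[-0.0014,0.0205,0,0,0,0,1],[-0.0016,0.0203,0,0,0,0,1],[0,0,0,0,0,0,1],[0,0,-0.003,0,0,0,1],[0,0,-0.003,0,0,0,1],[0,0,-0.001,0,0,0,1],[0,0,-0.001,0,0,0,1],[0,0,0,0,0,0,1]]])

```text
time_s: 19.82
tool_pos: [0.6033, -0.0023, 0.0639]
tool_rot: [[0.068, -0.998, -0.0], [-0.998, -0.068, 0.0], [-0.0, 0.0, -1.0]]
wrist_force: [-1.6, 1.0, 3.9]
width: 0.0057
```

Emit:
jog_arm(rows=[[[0,0,-0.001,0,0,0,1],[0,0,-0.001,0,0,0,1],[0,0,-0.001,0,0,0,1],[0,0,0,0,0,0,1]]])

```text
time_s: 20.15
tool_pos: [0.6029, -0.0017, 0.0601]
tool_rot: [[0.069, -0.998, -0.0], [-0.998, -0.069, 0.0], [-0.0, 0.0, -1.0]]
wrist_force: [0.3, -0.4, -0.9]
width: 0.006
```

Emit:
jog_arm(rows=[[[0,0,-0.001,0,0,0,1],[0,0,-0.001,0,0,0,1],[0,0,0,0,0,0,1]]])

```text
time_s: 20.4
tool_pos: [0.6028, -0.0015, 0.0581]
tool_rot: [[0.069, -0.998, -0.001], [-0.998, -0.069, 0.0], [-0.0, 0.001, -1.0]]
wrist_force: [0.8, -0.2, -0.7]
width: 0.0056
```

```bash
python3 -c "
from h import *
look('w12')"
```

```text
20.45 TCP_L [-0.0727 -0.0403  0.0583] 0.005851152990519883 F [-0.4191  0.6911 -0.3889] T [ 0.0092 -0.0042 -0.0148]
110 [  4.6 -41.4  94.5] | 117 [  2.3 -41.4  93.4] | 124 [ -3.5 -41.4   9.7] | 131 [ -6.  -41.4  36.6] | 138 [ -7.6 -41.4  59.8] | 145 [-10.8 -41.4  59.7] | 152 [-14.1 -41.4  59.7] | 159 [-17.4 -41.4  59.4] | 166 [-20.7 -41.4  59.8] | 173 [-24.1 -41.4  59.8] | 180 [-27.5 -41.4  59.8] | 187 [-30.9 -41.4  60. ] | 194 [-34.5 -41.4  59.7] | 201 [-38.  -41.4  59.9] | 208 [-41.6 -41.4  60.1] | 215 [-44.8 -41.4  61.6] | 
-0.123 -0.07 706 53.2 ; -0.123 -0.05 770 53.9 ; -0.123 -0.03 823 53.9 ; -0.041 -0.07 232 53.6 ; -0.041 -0.05 664 54.3 ; -0.041 -0.03 486 54.0 ; 0.041 -0.07 756 60.3 ; 0.041 -0.05 35 58.7 ; 0.041 -0.03 41 56.1 ; 0.123 -0.07 472 60.4 ; 0.123 -0.05 394 58.9 ; 0.123 -0.03 302 56.4 ;
```

Compact 3 is shut, and 2 and 1 are next.

Emit:
jog_arm(rows=[[[0,0,0.007,0,0,0,1],[0,0,0.007,0,0,0,1],[0,0,0,0,0,0,1],[-0.0014,0.0205,0,0,0,0,1],[-0.0014,0.0205,0,0,0,0,1],[-0.0014,0.0205,0,0,0,0,1],[-0.0016,0.0203,0,0,0,0,1],[0,0,0,0,0,0,1],[0,0,-0.003,0,0,0,1],[0,0,-0.003,0,0,0,1],[0,0,-0.001,0,0,0,1],[0,0,-0.001,0,0,0,1],[0,0,0,0,0,0,1]]])

```text
time_s: 21.53
tool_pos: [0.5973, 0.0794, 0.0647]
tool_rot: [[0.068, -0.998, -0.001], [-0.998, -0.068, -0.0], [0.0, 0.001, -1.0]]
wrist_force: [0.4, 0.1, 1.1]
width: 0.0058
```

Emit:
jog_arm(rows=[[[0,0,-0.001,0,0,0,1],[0,0,-0.001,0,0,0,1],[0,0,-0.001,0,0,0,1],[0,0,-0.001,0,0,0,1],[0,0,-0.001,0,0,0,1],[0,0,0,0,0,0,1]]])

```text
time_s: 22.03
tool_pos: [0.5969, 0.0804, 0.059]
tool_rot: [[0.069, -0.998, -0.001], [-0.998, -0.069, 0.0], [-0.0, 0.001, -1.0]]
wrist_force: [0.4, 0.0, 0.1]
width: 0.0057
```

Emit:
jog_arm(rows=[[[0,0,0.007,0,0,0,1],[0,0,0.007,0,0,0,1],[0,0,0,0,0,0,1],[-0.0014,0.0205,0,0,0,0,1],[-0.0014,0.0205,0,0,0,0,1],[-0.0014,0.0205,0,0,0,0,1],[-0.0016,0.0203,0,0,0,0,1],[0,0,0,0,0,0,1],[0,0,-0.003,0,0,0,1],[0,0,-0.003,0,0,0,1],[0,0,-0.001,0,0,0,1],[0,0,-0.001,0,0,0,1],[0,0,0,0,0,0,1]]])

```text
time_s: 23.12
tool_pos: [0.5914, 0.1611, 0.0653]
tool_rot: [[0.068, -0.998, -0.001], [-0.998, -0.068, -0.0], [0.0, 0.001, -1.0]]
wrist_force: [-0.9, 0.6, -0.1]
width: 0.0057
```

Emit:
jog_arm(rows=[[[0,0,-0.001,0,0,0,1],[0,0,-0.001,0,0,0,1],[0,0,-0.001,0,0,0,1],[0,0,-0.001,0,0,0,1],[0,0,-0.001,0,0,0,1],[0,0,0,0,0,0,1]]])

```text
time_s: 23.62
tool_pos: [0.5914, 0.1622, 0.0603]
tool_rot: [[0.069, -0.998, -0.0], [-0.998, -0.069, 0.0], [-0.0, 0.0, -1.0]]
wrist_force: [-0.6, 0.3, -1.2]
width: 0.0054
```

```bash
python3 -c "
from h import *
look('w13')"
```

```text
23.6667 TCP_L [-0.0726  0.1237  0.0603] 0.005797708168093739 F [-0.5429  0.4541 -1.0861] T [-0.0384 -0.0312 -0.0165]
110 [  4.9 122.6  94.8] | 117 [  2.5 122.6  93.3] | 124 [ -3.3 122.6   9.9] | 131 [ -5.9 122.6  36.4] | 138 [ -7.4 122.6  61.6] | 145 [-10.6 122.6  62.2] | 152 [-13.8 122.6  62.3] | 159 [-17.2 122.6  61.6] | 166 [-20.5 122.6  61.8] | 173 [-23.8 122.6  62. ] | 180 [-27.4 122.6  61.6] | 187 [-30.6 122.6  62.3] | 194 [-34.3 122.6  62. ] | 201 [-37.9 122.6  61.9] | 208 [-41.5 122.6  61.9] | 215 [-44.6 122.6  63.6] | 
-0.041 -0.07 572 53.2 ; -0.041 -0.05 486 53.8 ; -0.041 -0.03 388 53.8 ; 0.041 -0.07 685 53.2 ; 0.041 -0.05 752 53.9 ; 0.041 -0.03 801 53.9 ; 0.123 -0.07 235 55.0 ; 0.123 -0.05 672 55.2 ; 0.123 -0.03 363 54.6 ;
```

Emit:
jog_arm(rows=[[[0,0,-0.001,0,0,0,1],[0,0,-0.001,0,0,0,1],[0,0,0,0,0,0,1],[0,0,0,0,0,0,1]]])

```text
time_s: 24.0
tool_pos: [0.5914, 0.1621, 0.0585]
tool_rot: [[0.069, -0.998, -0.0], [-0.998, -0.069, -0.0], [-0.0, 0.0, -1.0]]
wrist_force: [0.0, -0.2, -0.6]
width: 0.0058
```

Emit:
jog_arm(rows=[[[0,0,0.008,0,0,0,1],[-0.0205,-0.0015,0,0,0,0,1],[-0.0205,-0.0015,0,0,0,0,1],[-0.0205,-0.0015,0,0,0,0,1],[-0.0205,-0.0014,0,0,0,0,1],[0,0,0,0,0,0,1],[0,0,-0.007,0,0,0,1],[0,0,-0.007,0,0,0,1],[0,0,-0.0065,0,0,0,1],[0,0,0,0,0,0,1],[0,0,0,0,0,0,1],[0,0,0,0,0,0,1]]])

```text
time_s: 25.0
tool_pos: [0.51, 0.1561, 0.046]
tool_rot: [[0.069, -0.998, -0.0], [-0.998, -0.069, -0.0], [0.0, 0.0, -1.0]]
wrist_force: [-0.7, -0.3, 0.0]
width: 0.0059
```

```bash
python3 -c "
from h import *
look('w14')"
```

```text
25.05 TCP_L [-0.154   0.1235  0.0463] 0.0056585697593585305 F [-0.2378 -0.8829 -0.7271] T [-0.0065 -0.0035  0.0178]
110 [-76.6 122.3  50.3] | 117 [-79.9 122.3  36.8] | 124 [-84.3 122.3   9.6] | 131 [-88.2 122.3   9.6] | 138 [-89.  122.3  47.7] | 145 [-92.2 122.3  47.8] | 152 [-95.4 122.3  47.6] | 159 [-98.7 122.3  47.6] | 166 [-102.1  122.3   47.6] | 173 [-105.4  122.3   47.6] | 180 [-108.8  122.3   47.9] | 187 [-112.2  122.4   48.1] | 194 [-115.9  122.4   47.6] | 201 [-119.5  122.4   47.4] | 208 [-123.1  122.4   47.4] | 215 [-126.1  122.4   49.5] | 
0.041 -0.07 1397 53.3 ; 0.041 -0.05 1542 53.9 ; 0.123 -0.07 559 53.3 ; 0.123 -0.05 831 53.9 ;
```

All lids look shut, with tops at 54 mm. Starting the second round from the left. I'll lower the blade 1 mm and approach gently.

Emit:
jog_arm(rows=[[[0,0,-0.001,0,0,0,1],[0.003,0.0002,0,0,0,0,1],[0.003,0.0002,0,0,0,0,1],[0.001,0.0001,0,0,0,0,1],[0.001,0.0001,0,0,0,0,1],[0,0,0,0,0,0,1],[0,0,0,0,0,0,1]]])

```text
time_s: 25.63
tool_pos: [0.5177, 0.1568, 0.0453]
tool_rot: [[0.069, -0.998, 0.0], [-0.998, -0.069, 0.0], [-0.0, -0.0, -1.0]]
wrist_force: [-0.2, 0.0, 0.1]
width: 0.0055
```

Emit:
jog_arm(rows=[[[0.001,0.0001,0,0,0,0,1],[0,0,0,0,0,0,1]]])

```text
time_s: 25.8
tool_pos: [0.5187, 0.1568, 0.0453]
tool_rot: [[0.069, -0.998, 0.0], [-0.998, -0.069, 0.0], [-0.0, -0.0, -1.0]]
wrist_force: [-0.2, -0.2, -0.9]
width: 0.006
```

Emit:
jog_arm(rows=[[[0.001,0.0001,0,0,0,0,1],[0,0,0,0,0,0,1]]])

```text
time_s: 25.97
tool_pos: [0.5197, 0.157, 0.0453]
tool_rot: [[0.069, -0.998, 0.0], [-0.998, -0.069, 0.0], [-0.0, -0.0, -1.0]]
wrist_force: [0.5, -0.4, -0.4]
width: 0.0059
```

Emit:
jog_arm(rows=[[[0.001,0.0001,0,0,0,0,1],[0,0,0,0,0,0,1]]])

```text
time_s: 26.13
tool_pos: [0.5203, 0.157, 0.0452]
tool_rot: [[0.069, -0.998, -0.001], [-0.998, -0.069, -0.0], [0.0, 0.001, -1.0]]
wrist_force: [-0.3, -0.8, 0.4]
width: 0.0056
```

Emit:
jog_arm(rows=[[[0.001,0.0001,0,0,0,0,1],[0,0,0,0,0,0,1]]])

```text
time_s: 26.3
tool_pos: [0.5214, 0.1571, 0.0452]
tool_rot: [[0.069, -0.998, -0.0], [-0.998, -0.069, -0.0], [0.0, 0.0, -1.0]]
wrist_force: [-0.9, 0.1, -0.4]
width: 0.0057
```

Emit:
jog_arm(rows=[[[0.001,0.0001,0,0,0,0,1],[0,0,0,0,0,0,1]]])

```text
time_s: 26.47
tool_pos: [0.5225, 0.1573, 0.0452]
tool_rot: [[0.069, -0.998, -0.0], [-0.998, -0.069, 0.0], [-0.0, 0.0, -1.0]]
wrist_force: [-1.6, -0.3, -0.1]
width: 0.0058
```

```bash
python3 -c "
from h import *
look('w15')"
```

```text
26.5167 TCP_L [-0.1416  0.1237  0.0452] 0.005562486748320413 F [-1.2627  0.53   -0.2836] T [0.0255 0.1622 0.0568]
110 [-64.1 122.6  53.3] | 117 [-67.  122.6  53.3] | 124 [-69.9 122.6  53.3] | 131 [-72.9 122.6  52.5] | 138 [-76.4 122.6  47. ] | 145 [-79.7 122.6  46.7] | 152 [-82.8 122.6  47.5] | 159 [-86.1 122.6  47.3] | 166 [-89.5 122.6  47.1] | 173 [-92.9 122.6  46.6] | 180 [-96.3 122.6  47. ] | 187 [-99.7 122.6  47.2] | 194 [-103.3  122.6   47. ] | 201 [-107.   122.6   46.4] | 208 [-110.5  122.6   46.8] | 215 [-113.4  122.6   49.1] | 
0.041 -0.07 1349 53.2 ; 0.041 -0.05 1408 53.9 ; 0.041 -0.03 1558 54.0 ; 0.123 -0.07 848 52.9 ; 0.123 -0.05 603 54.0 ; 0.123 -0.03 1164 54.0 ;
```

Emit:
jog_arm(rows=[[[0.001,0.0001,0,0,0,0,1],[0,0,0,0,0,0,1]]])

```text
time_s: 26.68
tool_pos: [0.5235, 0.1574, 0.0452]
tool_rot: [[0.069, -0.998, -0.0], [-0.998, -0.069, 0.0], [-0.0, 0.0, -1.0]]
wrist_force: [-1.6, 0.8, -0.2]
width: 0.0054
```

Emit:
jog_arm(rows=[[[0.001,0.0001,0,0,0,0,1],[0,0,0,0,0,0,1]]])

```text
time_s: 26.85
tool_pos: [0.5244, 0.1574, 0.0452]
tool_rot: [[0.069, -0.998, -0.001], [-0.998, -0.069, -0.0], [0.0, 0.001, -1.0]]
wrist_force: [-2.1, -0.3, -0.0]
width: 0.0056
```

```bash
python3 -c "
from h import *
look('w16')"
```

```text
26.9 TCP_L [-0.1397  0.1237  0.0451] 0.005452728179676029 F [-1.5722  0.2064  0.2606] T [-0.0092  0.2891  0.0405]
110 [-62.2 122.6  53.6] | 117 [-65.1 122.6  53.4] | 124 [-68.  122.6  53.7] | 131 [-71.  122.6  52.4] | 138 [-74.5 122.6  46.8] | 145 [-77.7 122.6  46.8] | 152 [-80.9 122.6  47. ] | 159 [-84.3 122.6  46.6] | 166 [-87.6 122.6  46.7] | 173 [-91.  122.6  46.6] | 180 [-94.3 122.6  47.1] | 187 [-97.8 122.7  47.1] | 194 [-101.3  122.7   47. ] | 201 [-105.   122.7   46.7] | 208 [-108.6  122.7   46.8] | 215 [-111.6  122.6   48.9] | 
0.041 -0.07 1269 52.9 ; 0.041 -0.05 1305 53.9 ; 0.041 -0.03 1563 53.9 ; 0.123 -0.07 844 52.6 ; 0.123 -0.05 550 53.9 ; 0.123 -0.03 1068 54.0 ;
```

Emit:
jog_arm(rows=[[[0.001,0.0001,0,0,0,0,1],[0.001,0.0001,0,0,0,0,1],[0,0,0,0,0,0,1],[0,0,0,0,0,0,1]]])

```text
time_s: 27.23
tool_pos: [0.5265, 0.1576, 0.0452]
tool_rot: [[0.069, -0.998, -0.0], [-0.998, -0.069, -0.0], [0.0, 0.0, -1.0]]
wrist_force: [-2.5, -0.2, -0.6]
width: 0.0059
```

```bash
cat >> h.py <<'E'
def fronts(d):
    W=toL(world(d));hsv=cv2.cvtColor(d['img'],cv2.COLOR_RGB2HSV)
    for y in (-.123,-.041,.041,.123):
        q=W[(abs(abs(W[...,1]-y)-.018)<.006)&(W[...,2]>.049)&(W[...,0]>-.09)&(hsv[...,1]>50)]
        if len(q)>200: print('lid front',y,np.round(np.percentile(q[:,0],.5)*1e3,1),end='; ')
    for x0,x1,n in((-.23,-.18,'panel'),):
        q=W[(W[...,2]>.033)&(W[...,2]<.041)&(W[...,0]>x0)&(W[...,0]<x1)&(abs(W[...,1])>.08)]
        if len(q): print(n,np.round(np.percentile(q[:,0],[2,50,98])*1e3,1))
    print()
E
python3 -c "
from h import *
for f in ('w14','w16'): fronts(dict(np.load(f+'.npz')))
look('w17');fronts(dict(np.load('w17.npz')))"
```

```text
lid front 0.041 -76.3; lid front 0.123 -76.7; 
lid front 0.041 -73.4; lid front 0.123 -72.0; panel [-194.4 -190.8 -186.6]

27.2833 TCP_L [-0.1376  0.1237  0.0452] 0.005715716844487528 F [-2.6157 -0.0046 -0.36  ] T [-0.008   0.4402 -0.0471]
110 [-60.2 122.6  53.1] | 117 [-63.  122.7  53.5] | 124 [-66.  122.7  53.3] | 131 [-69.  122.7  52.6] | 138 [-72.5 122.7  46.8] | 145 [-75.7 122.7  47.1] | 152 [-78.9 122.7  47. ] | 159 [-82.2 122.7  47. ] | 166 [-85.5 122.7  46.9] | 173 [-89.  122.7  46.6] | 180 [-92.2 122.7  47.4] | 187 [-95.8 122.7  46.8] | 194 [-99.4 122.7  46.8] | 201 [-102.9  122.7   46.9] | 208 [-106.5  122.7   47.2] | 215 [-109.7  122.7   48.4] | 
0.041 -0.07 902 52.6 ; 0.041 -0.05 1296 53.9 ; 0.041 -0.03 1593 53.9 ; 0.123 -0.07 612 52.4 ; 0.123 -0.05 544 53.9 ; 0.123 -0.03 989 54.0 ; 
lid front 0.041 -71.4; lid front 0.123 -70.0; panel [-192.  -189.  -184.6]
```

Compact 1 jams: the blade pushes lid and drawer along at 2.6 N and does not enter. Withdrawing and going to compact 2.

Emit:
jog_arm(rows=[[[-0.003,-0.0002,0,0,0,0,1],[-0.007,-0.0005,0,0,0,0,1],[-0.007,-0.0005,0,0,0,0,1],[0,0,0,0,0,0,1],[0.0014,-0.0205,0,0,0,0,1],[0.0014,-0.0205,0,0,0,0,1],[0.0014,-0.0205,0,0,0,0,1],[0.0016,-0.0203,0,0,0,0,1],[0,0,0,0,0,0,1],[0,0,0,0,0,0,1],[0.003,0.0002,0,0,0,0,1],[0.003,0.0002,0,0,0,0,1],[0.002,0.00014,0,0,0,0,1],[0,0,0,0,0,0,1],[0,0,0,0,0,0,1]]])

```text
time_s: 28.53
tool_pos: [0.5236, 0.0758, 0.0453]
tool_rot: [[0.07, -0.998, 0.0], [-0.998, -0.07, 0.0], [-0.0, -0.0, -1.0]]
wrist_force: [-0.0, -0.4, -0.7]
width: 0.0051
```

Emit:
jog_arm(rows=[[[0.001,0.0001,0,0,0,0,1],[0.001,0.0001,0,0,0,0,1],[0.001,0.0001,0,0,0,0,1],[0,0,0,0,0,0,1],[0,0,0,0,0,0,1]]])

```text
time_s: 28.95
tool_pos: [0.5263, 0.0755, 0.0452]
tool_rot: [[0.069, -0.998, -0.0], [-0.998, -0.069, 0.0], [-0.0, 0.0, -1.0]]
wrist_force: [-0.3, 1.8, -0.1]
width: 0.0058
```

```bash
python3 -c "
from h import *
look('w18');fronts(dict(np.load('w18.npz')))"
```

```text
29.0 TCP_L [-0.1436  0.0419  0.0452] 0.005929829628211618 F [0.6041 0.1826 0.3986] T [0.0405 0.018  0.0269]
110 [-66.2  40.8  53.3] | 117 [-69.   40.8  53.4] | 124 [-72.   40.8  53.2] | 131 [-75.   40.8  51.7] | 138 [-78.5  40.8  46.4] | 145 [-81.7  40.8  46.8] | 152 [-84.9  40.8  47.2] | 159 [-88.2  40.8  46.9] | 166 [-91.5  40.8  46.9] | 173 [-94.9  40.8  47. ] | 180 [-98.3  40.8  46.9] | 187 [-101.8   40.8   46.9] | 194 [-105.3   40.8   47.1] | 201 [-109.1   40.8   46.3] | 208 [-112.5   40.8   47.1] | 215 [-115.5   40.8   48.9] | 
-0.041 -0.07 1384 53.3 ; -0.041 -0.05 1460 53.9 ; -0.041 -0.03 1563 53.9 ; 0.041 -0.07 560 53.3 ; 0.041 -0.05 580 54.0 ; 0.041 -0.03 1295 54.0 ; 0.123 -0.07 644 53.2 ; 0.123 -0.05 627 54.1 ; 0.123 -0.03 1566 54.0 ; 
lid front -0.041 -76.5; lid front 0.041 -76.0; lid front 0.123 -75.1; panel [-196.7 -188.9 -182.6]
```

Emit:
jog_arm(rows=[[[0.001,0.0001,0,0,0,0,1],[0.001,0.0001,0,0,0,0,1],[0.001,0.0001,0,0,0,0,1],[0.001,0.0001,0,0,0,0,1],[0,0,0,0,0,0,1],[0,0,0,0,0,0,1]]])

```text
time_s: 29.5
tool_pos: [0.5302, 0.0758, 0.0451]
tool_rot: [[0.069, -0.998, -0.0], [-0.998, -0.069, -0.0], [0.0, 0.0, -1.0]]
wrist_force: [-1.5, -1.3, -0.3]
width: 0.0056
```

Emit:
jog_arm(rows=[[[0.001,0.0001,0,0,0,0,1],[0.001,0.0001,0,0,0,0,1],[0,0,0,0,0,0,1],[0,0,0,0,0,0,1]]])

```text
time_s: 29.83
tool_pos: [0.5322, 0.076, 0.0452]
tool_rot: [[0.069, -0.998, -0.001], [-0.998, -0.069, -0.0], [0.0, 0.001, -1.0]]
wrist_force: [-2.2, -1.1, -0.8]
width: 0.0058
```

```bash
python3 -c "
from h import *
look('w19');fronts(dict(np.load('w19.npz')))"
```

```text
29.8833 TCP_L [-0.1377  0.042   0.0451] 0.005596246852211657 F [-2.5397 -0.61    0.0515] T [-0.1874  0.3629 -0.0638]
110 [-60.2  40.9  53.5] | 117 [-63.1  40.9  53. ] | 124 [-66.   40.9  53.8] | 131 [-69.1  40.9  52. ] | 138 [-72.6  40.9  47. ] | 145 [-75.8  40.9  46.3] | 152 [-79.   40.9  47.1] | 159 [-82.3  40.9  47. ] | 166 [-85.6  40.9  46.9] | 173 [-89.   40.9  46.8] | 180 [-92.4  40.9  47. ] | 187 [-96.   40.9  46.3] | 194 [-99.3  40.9  47.2] | 201 [-103.    40.9   46.8] | 208 [-106.7   40.9   46.8] | 215 [-109.6   40.9   48.9] | 
-0.041 -0.07 961 52.7 ; -0.041 -0.05 1279 53.9 ; -0.041 -0.03 1586 53.9 ; 0.041 -0.07 614 52.3 ; 0.041 -0.05 471 53.9 ; 0.041 -0.03 1014 54.0 ; 0.123 -0.07 677 52.4 ; 0.123 -0.05 441 53.9 ; 0.123 -0.03 1393 54.0 ; 
lid front -0.041 -71.9; lid front 0.041 -70.0; lid front 0.123 -70.4; panel [-192.1 -184.5 -180.3]
```

Compact 2 jams at 2.5 N. Now compact 3.

Emit:
jog_arm(rows=[[[-0.003,-0.0002,0,0,0,0,1],[-0.007,-0.0005,0,0,0,0,1],[-0.007,-0.0005,0,0,0,0,1],[0,0,0,0,0,0,1],[0.0014,-0.0205,0,0,0,0,1],[0.0014,-0.0205,0,0,0,0,1],[0.0014,-0.0205,0,0,0,0,1],[0.0016,-0.0203,0,0,0,0,1],[0,0,0,0,0,0,1],[0,0,0,0,0,0,1],[0.003,0.0002,0,0,0,0,1],[0.003,0.0002,0,0,0,0,1],[0.003,0.0002,0,0,0,0,1],[0.001,0.0001,0,0,0,0,1],[0.001,0.0001,0,0,0,0,1],[0,0,0,0,0,0,1]]])

```text
time_s: 31.22
tool_pos: [0.5322, -0.0056, 0.0452]
tool_rot: [[0.07, -0.998, -0.0], [-0.998, -0.07, 0.0], [-0.0, 0.0, -1.0]]
wrist_force: [0.4, 0.4, 0.4]
width: 0.0053
```

Emit:
jog_arm(rows=[[[0.001,0.0001,0,0,0,0,1],[0.001,0.0001,0,0,0,0,1],[0.001,0.0001,0,0,0,0,1],[0.001,0.0001,0,0,0,0,1],[0,0,0,0,0,0,1],[0,0,0,0,0,0,1]]])

```text
time_s: 31.72
tool_pos: [0.536, -0.0058, 0.0452]
tool_rot: [[0.069, -0.998, -0.0], [-0.998, -0.069, 0.0], [-0.0, 0.0, -1.0]]
wrist_force: [-1.5, -0.8, -0.1]
width: 0.0057
```

Emit:
jog_arm(rows=[[[0.001,0.0001,0,0,0,0,1],[0.001,0.0001,0,0,0,0,1],[0,0,0,0,0,0,1],[0,0,0,0,0,0,1]]])

```text
time_s: 32.05
tool_pos: [0.538, -0.0056, 0.0452]
tool_rot: [[0.069, -0.998, -0.001], [-0.998, -0.069, -0.0], [0.0, 0.001, -1.0]]
wrist_force: [-1.3, -1.5, -0.1]
width: 0.0059
```

```bash
python3 -c "
from h import *
look('w20');fronts(dict(np.load('w20.npz')))"
```

```text
32.1 TCP_L [-0.1377 -0.0398  0.0452] 0.005746962950767728 F [-2.3573 -0.9834  0.1762] T [-0.1204  0.4105 -0.098 ]
110 [-60.2 -40.9  53.1] | 117 [-63.1 -40.9  53.4] | 124 [-66.  -40.9  53.5] | 131 [-69.1 -40.9  52.2] | 138 [-72.5 -40.9  46.8] | 145 [-75.7 -40.9  46.9] | 152 [-79.  -40.9  46.9] | 159 [-82.2 -40.9  47. ] | 166 [-85.6 -40.9  47. ] | 173 [-89.  -40.9  46.8] | 180 [-92.3 -40.9  47.1] | 187 [-95.8 -40.9  47.3] | 194 [-99.4 -40.9  46.9] | 201 [-103.   -40.9   46.9] | 208 [-106.6  -40.9   47. ] | 215 [-109.7  -40.9   48.6] | 
-0.123 -0.07 850 52.6 ; -0.123 -0.05 1263 53.9 ; -0.123 -0.03 1604 53.9 ; -0.041 -0.07 611 52.4 ; -0.041 -0.05 579 53.9 ; -0.041 -0.03 1055 54.0 ; 0.041 -0.07 694 52.5 ; 0.041 -0.05 451 53.9 ; 0.041 -0.03 1367 54.0 ; 
lid front -0.123 -71.4; lid front -0.041 -70.0; lid front 0.041 -70.5; panel [-192.5 -184.7 -180.6]
```

Compact 3 jams. Now compact 4.

Emit:
jog_arm(rows=[[[-0.003,-0.0002,0,0,0,0,1],[-0.007,-0.0005,0,0,0,0,1],[-0.007,-0.0005,0,0,0,0,1],[0,0,0,0,0,0,1],[0.0014,-0.0205,0,0,0,0,1],[0.0014,-0.0205,0,0,0,0,1],[0.0014,-0.0205,0,0,0,0,1],[0.0016,-0.0203,0,0,0,0,1],[0,0,0,0,0,0,1],[0,0,0,0,0,0,1],[0.003,0.0002,0,0,0,0,1],[0.003,0.0002,0,0,0,0,1],[0.003,0.0002,0,0,0,0,1],[0.001,0.0001,0,0,0,0,1],[0.001,0.0001,0,0,0,0,1],[0,0,0,0,0,0,1]]])

```text
time_s: 33.43
tool_pos: [0.5381, -0.0872, 0.0452]
tool_rot: [[0.07, -0.998, -0.0], [-0.998, -0.07, 0.0], [-0.0, 0.0, -1.0]]
wrist_force: [0.1, 0.6, -0.4]
width: 0.0055
```

Emit:
jog_arm(rows=[[[0.001,0.0001,0,0,0,0,1],[0.001,0.0001,0,0,0,0,1],[0.001,0.0001,0,0,0,0,1],[0.001,0.0001,0,0,0,0,1],[0,0,0,0,0,0,1],[0,0,0,0,0,0,1]]])

```text
time_s: 33.93
tool_pos: [0.5418, -0.0872, 0.0451]
tool_rot: [[0.069, -0.998, -0.001], [-0.998, -0.069, 0.0], [-0.0, 0.001, -1.0]]
wrist_force: [-1.2, 0.9, -0.5]
width: 0.0059
```

Emit:
jog_arm(rows=[[[0.001,0.0001,0,0,0,0,1],[0.001,0.0001,0,0,0,0,1],[0,0,0,0,0,0,1],[0,0,0,0,0,0,1]]])

```text
time_s: 34.27
tool_pos: [0.5438, -0.0871, 0.0451]
tool_rot: [[0.069, -0.998, -0.001], [-0.998, -0.069, 0.0], [-0.0, 0.001, -1.0]]
wrist_force: [-2.5, 0.2, -0.5]
width: 0.0057
```

```bash
python3 -c "
from h import *
look('w21');fronts(dict(np.load('w21.npz')))"
```

```text
34.3167 TCP_L [-0.1377 -0.1215  0.0452] 0.006171492048901417 F [-2.3485  0.1035 -0.4189] T [0.0409 0.4262 0.0104]
110 [ -60.2 -122.6   53.4] | 117 [ -63.1 -122.6   53.5] | 124 [ -66.  -122.6   53.1] | 131 [ -69.1 -122.6   51.8] | 138 [ -72.6 -122.6   46.8] | 145 [ -75.8 -122.6   46.6] | 152 [ -79.  -122.6   46.6] | 159 [ -82.2 -122.6   47.2] | 166 [ -85.6 -122.6   46.6] | 173 [ -89.  -122.6   46.9] | 180 [ -92.4 -122.6   47. ] | 187 [ -96.  -122.6   46.5] | 194 [ -99.4 -122.6   46.8] | 201 [-103.  -122.6   46.7] | 208 [-106.5 -122.6   47.1] | 215 [-109.6 -122.6   48.9] | 
-0.123 -0.07 617 52.4 ; -0.123 -0.05 558 53.9 ; -0.123 -0.03 1027 54.0 ; -0.041 -0.07 693 52.5 ; -0.041 -0.05 421 53.9 ; -0.041 -0.03 1364 54.0 ; 
lid front -0.123 -70.0; lid front -0.041 -70.4; panel [-192.3 -189.  -184.8]
```

All four jam. Taking the pusher back to the tray.

Emit:
jog_arm(rows=[[[-0.006,-0.0004,0,0,0,0,1],[-0.006,-0.0004,0,0,0,0,1],[-0.006,-0.0004,0,0,0,0,1],[0,0,0.02,0,0,0,1],[0,0,0.025,0,0,0,1],[0,0,0.025,0,0,0,1],[0.0015,-0.0336,0,0,0,0,1],[0.0015,-0.0336,0,0,0,0,1],[0.0015,-0.0336,0,0,0,0,1],[0.0015,-0.0336,0,0,0,0,1],[0.0015,-0.0336,0,0,0,0,1],[0.0015,-0.0336,0,0,0,0,1],[0.0015,-0.0336,0,0,0,0,1],[0.0015,-0.0336,0,0,0,0,1],[0.0015,-0.0336,0,0,0,0,1],[0,0,-0.03,0,0,0,1],[0,0,-0.03,0,0,0,1],[0,0,0,0,0,0,1],[0,0,0,0,0,0,1],[0,0,0,0,0,0,1]]])

```text
time_s: 35.98
tool_pos: [0.5397, -0.3907, 0.0562]
tool_rot: [[0.07, -0.998, 0.001], [-0.998, -0.07, -0.001], [0.001, -0.001, -1.0]]
wrist_force: [0.2, -0.6, -0.5]
width: 0.0056
```

```bash
python3 -c "
from h import *
look('w22')"
```

```text
36.0333 TCP_L [-0.1623 -0.4248  0.0575] 0.005659178728815357 F [1.291 0.09  0.359] T [-0.0356  0.0152  0.0291]
110 [ -85.5 -425.2    9.8] | 117 [ -89.6 -425.2    9.2] | 124 [ -93.7 -425.2    9.3] | 131 [ -97.9 -425.2    9.6] | 138 [ -98.1 -425.2   57.4] | 145 [-101.2 -425.2   58.1] | 152 [-104.4 -425.2   58.3] | 159 [-107.8 -425.2   57.7] | 166 [-111.  -425.2   58.5] | 173 [-114.5 -425.2   57.9] | 180 [-117.8 -425.2   58.1] | 187 [-121.4 -425.2   57.7] | 194 [-125.  -425.2   57.7] | 201 [-128.3 -425.2   58.5] | 208 [-132.  -425.2   58.3] | 215 [-135.1 -425.2   59.8] |
```

View pics/w22.png

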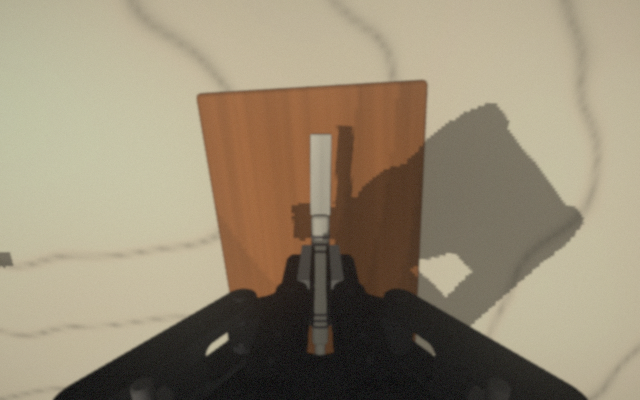

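The pusher is held level over the tray. Lowering it.

Emit:
jog_arm(rows=[[[0,0,-0.012,0,0,0,1],[0,0,-0.012,0,0,0,1],[0,0,-0.01,0,0,0,1],[0,0,-0.005,0,0,0,1],[0,0,0,0,0,0,1],[0,0,0,0,0,0,1]]])

```text
time_s: 36.53
tool_pos: [0.5391, -0.3903, 0.0155]
tool_rot: [[0.069, -0.998, -0.001], [-0.998, -0.069, 0.001], [-0.001, 0.001, -1.0]]
wrist_force: [0.9, 0.5, -0.7]
width: 0.0057
```

Emit:
jog_arm(rows=[[[0,0,-0.001,0,0,0,1],[0,0,-0.001,0,0,0,1],[0,0,0,0,0,0,1],[0,0,0,0,0,0,1]]])

```text
time_s: 36.87
tool_pos: [0.5396, -0.3908, 0.0145]
tool_rot: [[0.069, -0.998, 0.0], [-0.998, -0.069, -0.0], [0.0, -0.0, -1.0]]
wrist_force: [0.6, -0.1, 0.4]
width: 0.0057
```

Emit:
jog_arm(rows=[[[0,0,-0.001,0,0,0,1],[0,0,0,0,0,0,1],[0,0,0,0,0,0,1]]])

```text
time_s: 37.12
tool_pos: [0.5395, -0.3907, 0.0133]
tool_rot: [[0.069, -0.998, 0.0], [-0.998, -0.069, -0.0], [0.0, -0.0, -1.0]]
wrist_force: [-1.1, 0.3, -0.0]
width: 0.0059
```

Emit:
jog_arm(rows=[[[0,0,-0.0005,0,0,0,1],[0,0,-0.0005,0,0,0,1],[0,0,0,0,0,0,1],[0,0,0,0,0,0,1]]])

```text
time_s: 37.45
tool_pos: [0.5395, -0.3908, 0.0133]
tool_rot: [[0.069, -0.998, -0.0], [-0.998, -0.069, 0.0], [-0.0, 0.0, -1.0]]
wrist_force: [-2.5, 0.9, 5.8]
width: 0.0056
```

Emit:
jog_arm(rows=[[[0,0,0.0007,0,0,0,1],[0,0,0,0,0,0,0.7],[0,0,0,0,0,0,0.4],[0,0,0,0,0,0,0],[0,0,0,0,0,0,-1],[0,0,0,0,0,0,-1],[0,0,0,0,0,0,-1],[0,0,0,0,0,0,-1],[0,0,0.01,0,0,0,-1],[0,0,0.03,0,0,0,-1],[0,0,0.04,0,0,0,-1],[0,0,0.04,0,0,0,-1],[0,0,0.04,0,0,0,-1],[0,0,0,0,0,0,-1],[0,0,0,0,0,0,-1]]])

```text
time_s: 38.7
tool_pos: [0.542, -0.3929, 0.1792]
tool_rot: [[0.069, -0.998, 0.008], [-0.998, -0.069, -0.007], [0.007, -0.007, -1.0]]
wrist_force: [-0.4, 0.1, 0.5]
width: 0.0851
```

```bash
python3 - <<'E'
from h import *
d=snap('wrist','w23.png');np.savez('w23.npz',**d)
s=monitor.get_state();print(s['time_s'],s['tool_pos'],s['width'],s['wrist_force'])
print(pusher(d,(295,95,350,245)))
E
```

```text
38.75 [ 0.5403 -0.3915  0.1757] 0.08531326625943285 [ 0.2104  0.7439 -0.6261]
{'tip': array([ 0.6056, -0.3872]), 'tail': array([ 0.4772, -0.3955]), 'L': np.float64(0.1286672149752115), 'yaw': np.float64(3.722537675437635), 'wid': (np.float64(-0.00469842658448517), np.float64(0.004628184091025846)), 'orig': array([ 0.5379, -0.3916])}
```

View pics/w23.png

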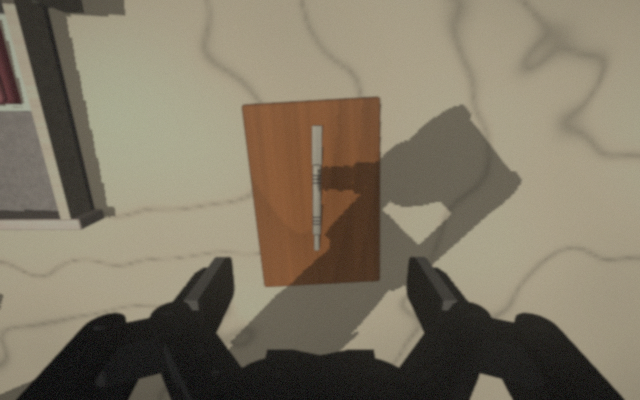

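The pusher lies flat on the tray, in view at (316,125–250). Now I'll close the gripper and go to the drawer front.

Emit:
jog_arm(rows=[[[-0.0093,0.0348,0,0,0,0,1],[-0.0093,0.0348,0,0,0,0,1],[-0.0093,0.0348,0,0,0,0,1],[-0.0093,0.0348,0,0,0,0,1],[-0.0093,0.0348,0,0,0,0,1],[-0.0093,0.0348,0,0,0,0,1],[-0.0093,0.0348,0,0,0,0,1],[-0.0093,0.0348,0,0,0,0,1],[-0.0093,0.0348,0,0,0,0,1],[-0.0093,0.0348,0,0,0,0,1],[-0.0093,0.0348,0,0,0,0,1],[-0.0093,0.0348,0,0,0,0,1],[0,0,-0.03,0,0,0,1],[0,0,-0.03,0,0,0,1],[0,0,-0.03,0,0,0,1],[0,0,0,0,0,0,1],[0,0,0,0,0,0,1],[0,0,0,0,0,0,1]]])

```text
time_s: 40.25
tool_pos: [0.4278, 0.0268, 0.0832]
tool_rot: [[0.069, -0.998, -0.001], [-0.998, -0.069, 0.0], [-0.0, 0.001, -1.0]]
wrist_force: [0.4, -0.6, 0.5]
width: -0.0001
```

```bash
python3 - <<'E'
from h import *
d=snap('wrist','w24.png');np.savez('w24.npz',**d)
s=monitor.get_state();print(s['time_s'],s['tool_pos'],toL(s['tool_pos']),s['width'],s['wrist_force'])
W=toL(world(d))
for v in range(100,300,8): print(v,np.round((np.median(W[v,316:325],0))*1000,1),end=' | ')
fronts(d)
E
```

```text
40.3 [0.4289 0.0266 0.0842] [-0.2442 -0.      0.0842] -4.1689204044153075e-05 [ 0.0554 -0.1693  0.413 ]
100 [-161.1   -0.9    9.3] | 108 [-166.3   -0.9    9.6] | 116 [-171.6   -0.8    9.8] | 124 [-177.    -0.8    9.6] | 132 [-182.5   -0.8    9.1] | 140 [-186.5   -0.8   25.8] | 148 [-190.4   -0.8   37.5] | 156 [-195.4   -0.8   37.2] | 164 [-200.3   -0.8   37.9] | 172 [-205.6   -0.8   37.2] | 180 [-219.5   -0.8   -0.7] | 188 [-225.8   -0.8   -0.4] | 196 [-232.3   -0.8   -0.3] | 204 [-239.    -0.8   -0.7] | 212 [-245.8   -0.8   -0.9] | 220 [-252.5   -0.8   -0.6] | 228 [-259.6   -0.8   -0.9] | 236 [-266.6   -0.7   -0.7] | 244 [-273.6   -0.7   -0.2] | 252 [-233.2   -0.8   95. ] | 260 [-233.3   -0.8  102.9] | 268 [-233.5   -0.8  109.9] | 276 [-233.3   -0.8  116.8] | 284 [-234.8   -0.8  120.4] | 292 [-238.6   -0.8  120.2] | panel [-198.4 -191.7 -182. ]
```

View pics/w24.png

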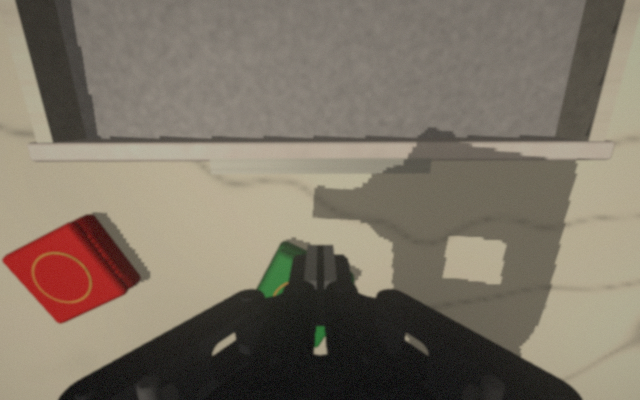

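Emit:
jog_arm(rows=[[[0.012,0.0008,0,0,0,0,1],[0,0,0,0,0,0,1],[0,0,-0.02,0,0,0,1],[0,0,-0.02,0,0,0,1],[0,0,-0.02,0,0,0,1],[0,0,0,0,0,0,1],[0,0,0,0,0,0,1],[0.004,0.0003,0,0,0,0,1],[0.004,0.0003,0,0,0,0,1],[0.004,0.0003,0,0,0,0,1],[0.004,0.0003,0,0,0,0,1],[0.004,0.0003,0,0,0,0,1],[0,0,0,0,0,0,1]]])

```text
time_s: 41.38
tool_pos: [0.4609, 0.0292, 0.0235]
tool_rot: [[0.069, -0.998, 0.001], [-0.998, -0.069, -0.0], [0.0, -0.001, -1.0]]
wrist_force: [-1.2, -0.8, 1.2]
width: -0.0
```

```bash
python3 - <<'E'
from h import *
s=monitor.get_state();print(s['time_s'],s['tool_pos'],toL(s['tool_pos']),s['width'],s['wrist_force'])
E
```

```text
41.3833 [0.4609 0.0292 0.0235] [-0.2121  0.0003  0.0235] -5.087294011836261e-07 [-1.2079 -0.7648  1.176 ]
```

Emit:
jog_arm(rows=[[[0.0035,0.00025,0,0,0,0,1],[0.0035,0.00025,0,0,0,0,1],[0.0035,0.00025,0,0,0,0,1],[0.0035,0.00025,0,0,0,0,1],[0.0035,0.00025,0,0,0,0,1],[0.0035,0.00025,0,0,0,0,1],[0.0035,0.00025,0,0,0,0,1],[0.0035,0.00025,0,0,0,0,1],[0.0035,0.00025,0,0,0,0,1],[0,0,0,0,0,0,1]]])

```text
time_s: 42.22
tool_pos: [0.4894, 0.0316, 0.0221]
tool_rot: [[0.069, -0.998, -0.005], [-0.998, -0.069, 0.0], [-0.001, 0.005, -1.0]]
wrist_force: [-4.8, -0.4, 1.0]
width: -0.0003
```

Emit:
jog_arm(rows=[[[0.002,0.00015,0,0,0,0,1],[0.002,0.00015,0,0,0,0,1],[0.002,0.00015,0,0,0,0,1],[0.002,0.00015,0,0,0,0,1],[0.002,0.00015,0,0,0,0,1],[0.002,0.00015,0,0,0,0,1],[0.002,0.00015,0,0,0,0,1],[0.002,0.00015,0,0,0,0,1],[0,0,0,0,0,0,1],[0,0,0,0,0,0,1]]])

```text
time_s: 43.05
tool_pos: [0.5092, 0.0325, 0.0238]
tool_rot: [[0.069, -0.998, 0.003], [-0.998, -0.069, -0.0], [0.0, -0.003, -1.0]]
wrist_force: [-0.0, -0.5, 0.4]
width: -0.0
```

```bash
python3 - <<'E'
from h import *
d=snap('wrist','w25.png');np.savez('w25.npz',**d)
s=monitor.get_state();print(s['time_s'],toL(s['tool_pos']),s['wrist_force'])
W=toL(world(d))
for v in range(100,270,8): print(v,np.round((np.median(W[v,180:220],0))*1000,1),end=' | ')
E
```

```text
43.1 [-0.1642  0.0003  0.0237] [-0.1671 -0.0992 -0.0065]
100 [-81.4  59.2   9.4] | 108 [-85.2  58.9   9.7] | 116 [-89.   59.8   9.6] | 124 [-92.9  60.4   9.5] | 132 [-96.9  61.    9.6] | 140 [-100.9   61.5    9.6] | 148 [-105.    61.2    9.5] | 156 [-108.3   60.    15.4] | 164 [-108.8   51.7   36.7] | 172 [-112.2   52.1   37.7] | 180 [-115.8   52.2   37.6] | 188 [-119.4   52.5   37.5] | 196 [-123.2   53.3   37.4] | 204 [-127.    53.6   37.2] | 212 [-143.6   70.4   -0.4] | 220 [-148.6   70.7   -0.5] | 228 [-153.8   71.8   -0.7] | 236 [-159.    72.4   -0.6] | 244 [-164.2   73.1   -0.5] | 252 [-169.6   73.2   -0.5] | 260 [-175.1   74.2   -0.4] | 268 [-180.7   74.7   -0.5] |
```

Emit:
jog_arm(rows=[[[0,0,0,0,0,0,1],[0,0,0,0,0,0,1],[0,0,0,0,0,0,1],[0,0,0,0,0,0,1],[0,0,0,0,0,0,1],[0,0,0,0,0,0,1],[0,0,0,0,0,0,1],[0,0,0,0,0,0,1],[0,0,0,0,0,0,1],[0,0,0,0,0,0,1],[0,0,0,0,0,0,1],[0,0,0,0,0,0,1]]])

```text
time_s: 44.1
tool_pos: [0.5074, 0.0326, 0.023]
tool_rot: [[0.069, -0.998, -0.0], [-0.998, -0.069, 0.0], [-0.0, 0.0, -1.0]]
wrist_force: [-0.7, 0.6, -0.3]
width: 0.0001
```

```bash
python3 - <<'E'
from h import *
d=snap('wrist','w26.png');np.savez('w26.npz',**d)
s=monitor.get_state();print(s['time_s'],toL(s['tool_pos']),s['wrist_force'])
W=toL(world(d))
for v in range(100,240,6): print(v,np.round((np.median(W[v,180:220],0))*1000,1),end=' | ')
E
```

```text
44.15 [-0.1655  0.0004  0.023 ] [-0.2626 -0.082  -1.2928]
100 [-83.2  59.1   9.5] | 106 [-86.4  48.9  36.7] | 112 [-88.8  48.5  37.5] | 118 [-91.2  48.5  37.7] | 124 [-93.5  49.1  37.4] | 130 [-96.   49.6  37.6] | 136 [-98.4  49.9  37.4] | 142 [-100.9   50.2   37.7] | 148 [-103.4   50.7   37.4] | 154 [-111.2   66.    -0.7] | 160 [-114.5   66.5   -0.4] | 166 [-117.8   67.1   -0.4] | 172 [-121.2   67.6   -0.4] | 178 [-124.7   67.9   -0.5] | 184 [-128.2   68.4   -0.6] | 190 [-131.7   68.6   -0.4] | 196 [-135.4   68.9   -0.6] | 202 [-139.    68.9   -0.6] | 208 [-142.6   70.1   -0.5] | 214 [-146.4   70.5   -0.5] | 220 [-150.1   70.3   -0.4] | 226 [-153.9   71.6   -0.4] | 232 [-157.8   71.8   -0.4] | 238 [-161.7   72.3   -0.5] |
```

The drawer settled at about 0.101. Retreating, then a final check.

Emit:
jog_arm(rows=[[[-0.015,-0.001,0,0,0,0,1],[-0.02,-0.0014,0,0,0,0,1],[0,0,0.03,0,0,0,1],[0,0,0.04,0,0,0,1],[0,0,0.04,0,0,0,1],[-0.01,0.02,0.04,0,0,0,1],[-0.01,0.035,0.01,0,0,0,1],[-0.01,0.035,0,0,0,0,1],[-0.01,0.035,0,0,0,0,1],[-0.01,0.035,0,0,0,0,1],[-0.01,0.035,0,0,0,0,1],[-0.01,0.035,0,0,0,0,1],[0,0.035,0,0,0,0,1],[0,0.035,0,0,0,0,1],[0,0.035,0,0,0,0,1],[0,0,0,0,0,0,1]]])

```text
time_s: 45.48
tool_pos: [0.403, 0.3688, 0.1798]
tool_rot: [[0.074, -0.997, 0.001], [-0.997, -0.074, 0.004], [-0.004, -0.002, -1.0]]
wrist_force: [-0.1, -0.5, 0.7]
width: 0.0001
```

```bash
python3 - <<'E'
from h import *
t=snap('top','t1.png');s=snap('scene','s1.png')
cv2.imwrite('pics/f1.png',np.vstack([cv2.resize(t['img'][50:270,170:490],(768,528))[:300],cv2.resize(s['img'][120:350,120:500],(768,465))[:300]])[:,:,::-1])
a=np.load('top0.npz')
W=toL(world(t));W0=toL(world(dict(a)))
for n,w in(('before',W0),('after',W)):
    m=(w[...,2]>.030)&(w[...,2]<.046)&(abs(w[...,1])<.15)&(w[...,0]<-.09)&(w[...,0]>-.23)
    print(n,np.percentile(w[m][:,0],[1,5,50]) if m.sum() else None)
print(pusher(t,(424,175,450,228),z=.015))
print(monitor.get_state()['time_s'])
E
```

```text
before [-0.2069 -0.2054 -0.1951]
after [-0.1063 -0.1052 -0.0963]
{'tip': array([ 0.6046, -0.3859]), 'tail': array([ 0.4922, -0.3943]), 'L': np.float64(0.11262868372420085), 'yaw': np.float64(4.275666341221946), 'wid': (np.float64(-0.004799274058667441), np.float64(0.004679146855251182)), 'orig': array([ 0.5449, -0.3904])}
45.5833
```

View pics/t1.png

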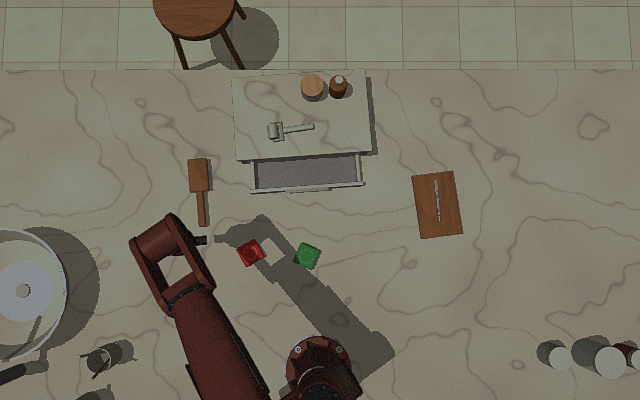

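View pics/s1.png

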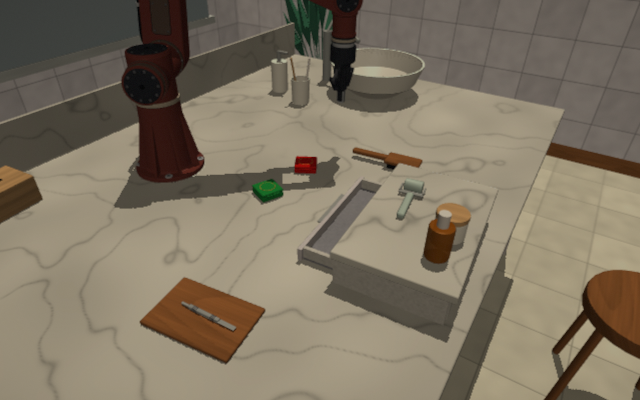

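The drawer is at about 0.100 m. The pusher lies flat on the tray, the brush, roller and decoys haven't moved, and the arm is clear. Handing in.

```bash
python3 -c "
from h import *
print(env.close_job())"
```

```text
the job is handed in; nothing more can be done
None
```

The job is done and handed in after about 46 s of robot time; the hand-in gave no verdict.

- **First round, left to right:** the blade slid in about 13 mm at all four compacts with no force, so every one was half-caught.
- **Pressing:** I pressed the lids in the order 4, 3, 2, 1, with the underside of the pusher's handle. Each snapped shut, and the lid tops dropped from about 60 mm to 54 mm.
- **Second round, left to right:** the blade jammed at all four with about 2.4–2.6 N. Each time the compact and drawer were pushed a few millimetres back instead of the blade entering. The drawer sprang back to its stop. Compact 1 settled about 1.5 mm further back in its well, and compact 2 slid a little too.
- **Last checks:** the pusher lies flat on the tray. The drawer reads about 0.100–0.102 m on the wrist and top cameras, so it is at its next stop. The hairbrush, roller and red and green look-alikes look unmoved.
- **Not checked at the end:** with the drawer pushed in, the ledge hides the compacts. I last saw the lids shut and the compacts in their wells during the second round, just before the push.

The gripper opening read about 5.7 mm on the 9 mm handle throughout. The wrist images showed the pusher held level, without slipping.

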